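# Hang the gauge tray on the hook in the low cabinet

### The arm

A 7-joint arm with a two-finger parallel gripper is mounted at the origin on the work surface. World frame = base frame: x ahead of the robot, y to its left, z up, the work surface at z = 0. Lengths are in m, angles in degrees, forces in N, time in s.
With the tool pointing down it reaches from about 0.425 to 0.875 m from the base axis. Payload 4.7 kg.
Tool frame: the origin (TCP) lies on the centre line of the jaws, within the pads' length; the fingertips stand ahead of it and the grasp point (between the pads) lies 2 mm behind it (env.tip_reach is the x of the fingertips in the tool frame, in m); x points along the fingers, z is the direction in which the jaws open and shut, and the axes are right-handed (so a half turn about x gives the same grasp; the last joint's range is limited). The gripper opens to 87 mm and grips with 3 to 60 N. Pads are 19 mm wide; open, the fingers measure 117 mm over their backs; the gripper's body (75 mm by 190 mm) begins 51 mm behind the grasp point.
Start: joints at [-76.427, 18.392, -4.016, 83.108, 1.295, 78.541, -3.26], TCP at [0.144, 0.634, 0.24] pointing down, gripper open.
Joint ranges: [-163.93, 163.93], [-17.29, 119.83], [-79.2, 71.16], [3.27, 140.29], [-89.18, 269.18], [5.43, 117.66], [-154.24, 154.24]. Speed limits (degrees/s): [147.25, 147.25, 180, 180, 180, 180, 180].

### API

Orientations are given as [roll, pitch, yaw] about the fixed x, y, z axes, in that order (R = Rz(yaw) Ry(pitch) Rx(roll)).
In Python, from cell import telemetry, optics, env, models gives the robot as it stands.
- The arm moves only by the shell command python3 -m pendant 'ROWS' [FORCE]. ROWS is JSON, a list of rows, each a list of 3 entries, a list of its own where there are three numbers: the finger opening in mm, from 0 to 87, then the shift along the tool's x, y, z in mm, then the turn, a rotation vector about the tool's x, y, z in rad. A call has 1 to 10 rows; each row is the pose to reach, as a shift and turn from the pose commanded when the call began, along the tool's axes at that moment; what a row does not reach only later rows make up. A row lasts 1/12 s, in which the tool goes at most 41.7 mm and 7.16 degrees, less where a joint would pass 70% of its speed; a pose out of reach is approached as far as the arm can. A call with a gripper value outside its range is refused whole. The fingers move at their own pace and stop on an object; FORCE is the grip in N (left out, the last holds). Time passes only in rows, so rows that repeat a pose let the fingers close. It gives the time, the measured TCP pose, the force and the opening at its end, in the units of the state.
- telemetry.get_obs(): the state, without advancing time (a new reading comes with each control period).
- optics.read_camera(name): name is "scene" or "top" or "wrist"; returns a dict with "image" (480x640x3 uint8, blue, green, red), "range_z" (480x640 float32, m along the optical axis (not along the pixel's ray), 0 where there is no reading), "fx", "fy", "cx", "cy" (pixels), "cam_to_world" (4x4, takes a point from camera to world coordinates). Camera axes: x right, y up, looking along -z (the intrinsics and any distortion apply to the point x, -y, -z); pixel columns grow to the right and rows downward; lengths in m; the calibration is good to about 2 mm. The wrist camera is an equidistant fisheye: a pixel r from the principal point sees the ray r / f radians off the axis. A picture is of the moment at which its call begins.
- env.sign_off(): hands the job in, once; it reports no verdict.
Trained networks look in the newest picture that a camera, given by its name, has taken for a name from the list of things; names that differ only in an ending like _2 or _b are one class to them, and where a whole thing is asked for, a point or a joint stands for the part that bears it (a point fixed in the world has none). Each returns a list of dicts, best first, with "confidence" (0 to 1); they miss things now and then, are a little off and sometimes report something else, mostly with a low value. They report only what shows in the picture. A call takes as long as a camera call.
- models.masks_of(camera, label): "pixels" (480x640 bool, what is visible of it) and "extent" ([left, top, right, bottom] as shares, 0 to 1, of the picture: columns of its width, rows of its height, round what is visible of it).
- models.landmark_of(camera, label): "centre" ([row, column] as shares, 0 to 1, of the picture: columns of its width, rows of its height: a listed point, or the origin of a listed thing).
The state is a dict: "time_s": time; "qpos": joint angles; "joint_velocities": joint speeds; "effort": joint torques, N m; "tool_pos": TCP position; "tool_rot": TCP orientation; "force": force on the tool from outside, world axes, zero at the start; "wrist_torque": the same for the moment, N m; "grip_width": finger opening in m.
Only numpy, scipy, OpenCV 4.12 (cv2) and the standard library are available. Lean on these libraries where they do the work, as an engineer would, in place of code of your own. Each camera call takes 0.05 s, during which the arm holds its last target.

### The job

Take the small aluminium tray by its handle, tilt it to get its tall back plate in under the front lip of the low cabinet, and hang it by the window in its back plate on the hook at the back, so that it hangs straight and level, clear of the cabinet floor, and let go. Feel your way gently: nothing may be forced or banged, and leave everything else on the bench where it is.

Things in the scene. Friction and masses are not known exactly. Their poses are not given: they have to be found in the camera images.
- cabinet: Low white cabinet fixed to the bench: clear roof, blue drawer fronts (fixed) on its plinth. Origin: at bench height, mid-width, under the inner face of its back wall; x points inwards through that wall (the open front looks to -x), z up. Inside 184 mm wide, 115 deep, floor at z = 40, roof underside z = 160. Outside 196 wide, 165 high, plinth front at x = -125 mm.
- lip (a point): Middle of the lower edge of the clear front lip (aluminium edging), at cabinet x = -117.5, z = 108 mm. The lip is 5 mm thick (x = -120 to -115), as wide as the cabinet, and hangs down from the roof, so the mouth between it and the cabinet floor is only 68 mm high; behind it the roof is at 160 mm. Axes as the cabinet's.
- rail_mid (a point): Middle of the rail on the back wall's inner face, at hook-bar top height (z = 118 mm); axes as the cabinet's. One steel hook is clamped on the rail up to 32 mm to either side (y) of here: unmeasured, see it through the roof or feel for it. 8 mm round bar from the wall towards the mouth, turned up: front at x = -16, back of the upturn at x = -8, top at z = 128 mm. Slips sideways above 25 N.
- tray: Aluminium tray, about 0.2 kg, on the bench. Origin: middle of its back plate's lower rear edge; x from handle to back plate, z up (vertical when level). Back plate x = -4 to 0, 72 mm wide, 80 high. Pan x = -84 to 0, 72 wide, side walls 22 high, front wall 36; two fixed steel discs in it. Pale wooden handle bar 14 mm wide, x = -190 to -84, z = 14 to 36 mm.
- eye (a point): Middle of the lower edge of the 12 mm strip above the window in the tray's back plate (tray x = -2, y = 0, z = 68 mm); this edge comes to rest on the hook's bar, between the wall and the upturn. The window is 20 mm wide (y = -10 to 10), z = 34 to 68 mm. Axes as the tray's.
- grip (a point): Point in the tray's handle (tray x = -160, y = 0, z = 25 mm); held here or nearer the free end, the gripper stays outside the cabinet when the tray hangs. Axes as the tray's.
- ring_gauge: steel ring, 56 mm outside, 18 mm high; a bystander, leave it where it is. Origin at the centre of its underside.
- square_cylinder: upright steel cylinder, 50 mm across, 90 mm high; a bystander, leave it where it is. Origin at the centre of its underside.
- v_block: steel V-block 60 x 50 x 40 mm; a bystander, leave it where it is. Origin at the centre of its underside.
- cleaner_bottle: white bottle, 60 mm across, 150 mm high; a bystander, leave it where it is. Origin at the centre of its underside.
- block_case: wooden gauge-block case 110 x 70 x 30 mm; a bystander, leave it where it is. Origin at the centre of its underside.
- mouse: grey computer mouse 100 x 60 x 30 mm; a bystander, leave it where it is. Origin at the centre of its underside.
- plug_gauge: lying steel plug gauge, 24 mm across, 100 mm long; a bystander, leave it where it is. Origin at the centre of its underside as built (lowest line).

How it is judged:
By the outcome, as a careful person would: the job done as asked, in the order asked, and still so for the second after the job is handed in, with the robot touching nothing.
It also fails if it takes over 72 s, if anything falls off the work surface, if the arm or the gripper's body presses on something with over 40 N, if the wrist force passes 120 N, or if a joint passes its speed limit or range.

## Working session

There is one attempt and no reset: what is moved stays moved. The work goes in short steps, Python scripts to look and compute and a shell command to move; the robot and the scene stay as the last step left them, time stands still between calls to the robot, and variables do not carry over. Pictures are saved under pics/ and viewed, and the job is handed in when it is done.

```bash
ls; mkdir -p pics
cat > h.py <<'E'
import numpy as np, cv2
from scipy.spatial.transform import Rotation as R
from cell import telemetry, optics, env, models
def snap(cam,name):
    d=optics.read_camera(cam); cv2.imwrite('pics/'+name,d['image']); return d
def pt(d,r,c,z=None):
    # pixel row,col -> world using depth (pinhole)
    if z is None:
        p=d['range_z'][int(r)-1:int(r)+2,int(c)-1:int(c)+2]; p=p[p>0]; z=np.median(p) if len(p) else 0
    v=np.array([(c-d['cx'])/d['fx']*z,-(r-d['cy'])/d['fy']*z,-z,1]); return (d['cam_to_world']@v)[:3]
def ray_z(d,r,c,h):
    T=d['cam_to_world'];v=T[:3,:3]@np.array([(c-d['cx'])/d['fx'],-(r-d['cy'])/d['fy'],-1]);o=T[:3,3]
    return o+v*(h-o[2])/v[2]
E
python3 - <<'E'
from h import *
o=telemetry.get_obs(); print(o, env.tip_reach)
for c in ['scene','top','wrist']:
    d=snap(c,c+'0.png'); print(c,d['fx'],d['cx'],d['cy'],d['cam_to_world'].round(3).tolist(),[k for k in d])
E
```

```text
pics
{'time_s': 0.0, 'qpos': array([-76.42650241,  18.43865699,  -4.01552398,  83.17403903,
         1.29527549,  78.54157069,  -3.26036243]), 'joint_velocities': array([ 0.00492251,  0.00631147, -0.05332954, -0.05220388, -0.01859374,
       -0.09741232,  0.090951  ]), 'effort': array([-3.11277090e-04, -4.91296148e+01, -4.03993204e-01, -3.12523520e+01,
       -6.39570644e-02,  4.36169305e-02,  1.59606743e-04]), 'tool_pos': array([0.14356136, 0.63341499, 0.23847362]), 'tool_rot': array([-176.82807956,   89.89082479,  -99.59216121]), 'force': array([ 0.10428966, -0.02923276,  0.52108879]), 'wrist_torque': array([ 0.01656752, -0.02294684,  0.01373724]), 'grip_width': 0.08682029770034876} 0.017
scene 462.61933638339747 313.49226877953026 238.4865646536917 [[0.466, -0.551, 0.692, 1.488], [0.885, 0.273, -0.378, -0.509], [0.02, 0.788, 0.615, 0.894], [0.0, 0.0, 0.0, 1.0]] ['image', 'range_z', 'fx', 'fy', 'cx', 'cy', 'cam_to_world']
top 433.6922105870204 317.74120753407186 242.8241429963046 [[0.024, 0.99, -0.142, 0.435], [-1.0, 0.022, -0.017, -0.029], [-0.014, 0.142, 0.99, 1.101], [0.0, 0.0, 0.0, 1.0]] ['image', 'range_z', 'fx', 'fy', 'cx', 'cy', 'cam_to_world']
wrist 371.64829954431775 323.6312263555873 235.8151101969004 [[0.22, -0.937, -0.272, 0.07], [0.975, 0.211, 0.062, 0.65], [-0.001, -0.279, 0.96, 0.384], [0.0, 0.0, 0.0, 1.0]] ['image', 'range_z', 'fx', 'fy', 'cx', 'cy', 'cam_to_world']
```

View pics/scene0.png

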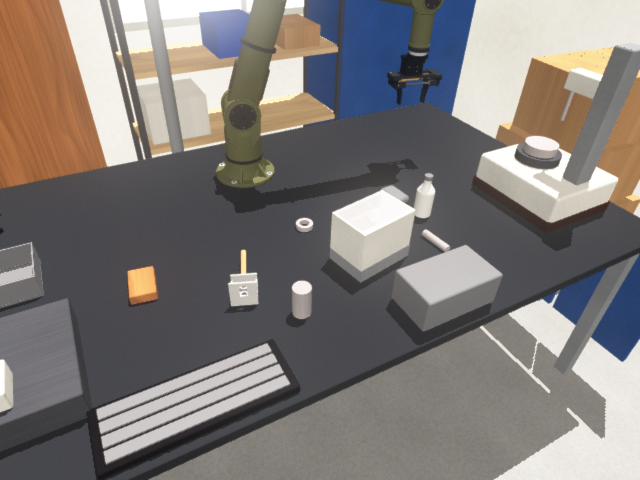

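View pics/top0.png

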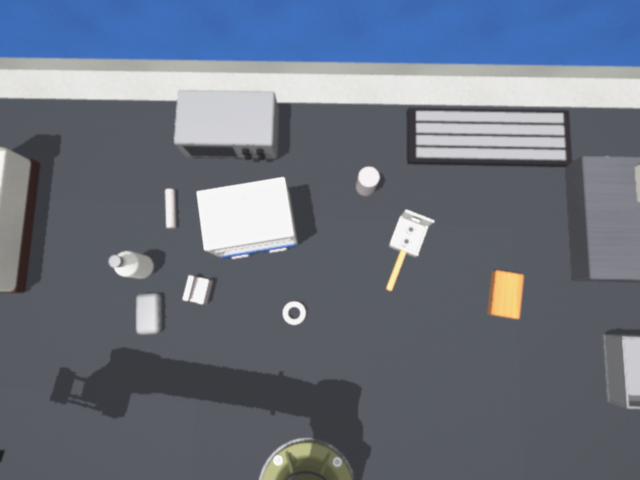

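View pics/wrist0.png

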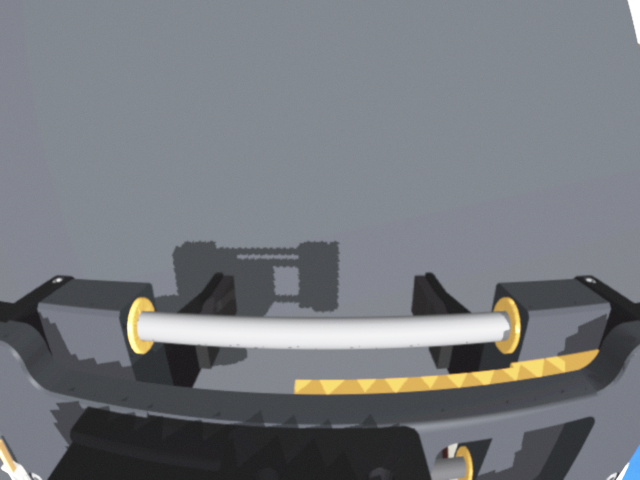

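Run:
```python
from h import *
for c in ['top','scene']:
    d=optics.read_camera(c)
    for l in ['cabinet','lip','rail_mid','tray','eye','grip']:
        for m in models.landmark_of(c,l)[:2]:
            r,k=m['centre'][0]*480,m['centre'][1]*640
            print(c,l,round(m['confidence'],2),round(r,1),round(k,1),pt(d,r,k).round(4) if 0<=r<480 else '')
    for l in ['cabinet','tray']:
        m=models.masks_of(c,l)
        if m:
            m=m[0];np.save(f'{c}_{l}.npy',m['pixels']);print(c,l,m['confidence'],m['pixels'].sum())
    np.save(f'{c}_z.npy',d['range_z'])
d=optics.read_camera('top')
im=d['image']
cv2.imwrite('pics/topcab.png',cv2.resize(im[170:270,180:310],None,fx=6,fy=6,interpolation=cv2.INTER_CUBIC))
cv2.imwrite('pics/toptray.png',cv2.resize(im[200:300,370:450],None,fx=6,fy=6,interpolation=cv2.INTER_CUBIC))
d=optics.read_camera('scene')
cv2.imwrite('pics/sccab.png',cv2.resize(d['image'][185:280,320:425],None,fx=6,fy=6,interpolation=cv2.INTER_CUBIC))
```

```text
top lip 0.91 246.1 249.7 [0.5659 0.1446 0.1128]
top lip 0.61 266.2 144.9 [0.5184 0.4074 0.0565]
top tray 0.81 218.6 414.5 [ 0.6555 -0.2516  0.0312]
top eye 0.7 216.5 417.0 [ 0.6519 -0.2485  0.0747]
top grip 0.59 276.3 390.4 [ 0.5096 -0.1913  0.0314]
top grip 0.4 184.2 366.6 [ 0.7251 -0.1254  0.0897]
top cabinet 0.73 6285
top tray 0.91 1503
scene cabinet 0.58 267.0 381.4 [0.7038 0.1445 0.0149]
scene rail_mid 0.74 236.6 385.4 [0.7013 0.1451 0.1236]
scene tray 0.62 306.0 240.8 [ 0.6523 -0.2655 -0.0012]
scene tray 0.54 285.0 143.8 [ 0.4946 -0.4767  0.0306]
scene eye 0.61 287.0 245.1 [ 0.6082 -0.2351  0.0169]
scene grip 0.75 254.7 244.1 [ 0.5017 -0.1956  0.0362]
scene cabinet 0.66 956
scene tray 0.92 1015
```

View pics/topcab.png

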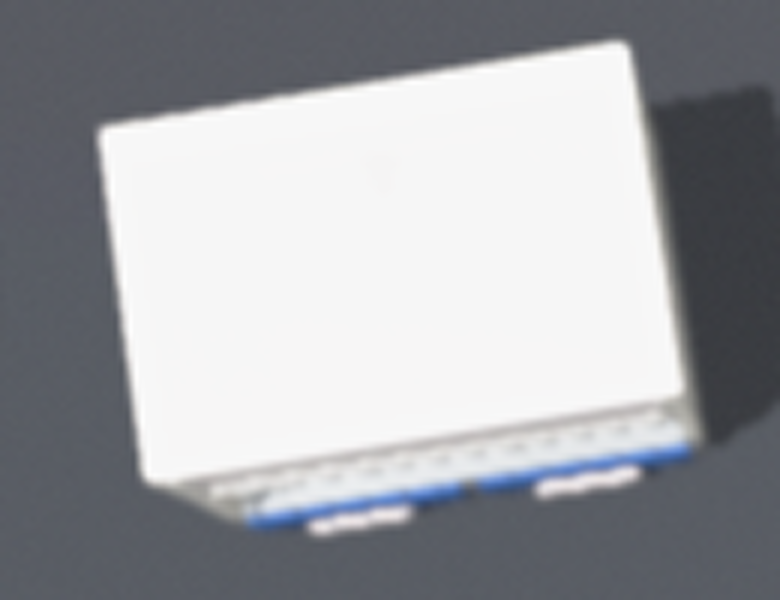

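View pics/toptray.png

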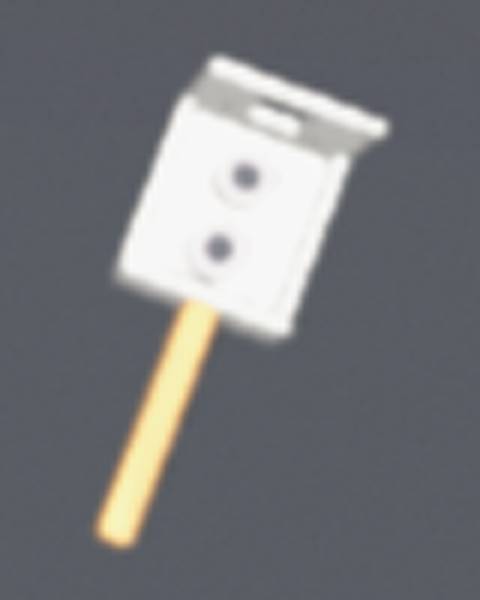

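View pics/sccab.png

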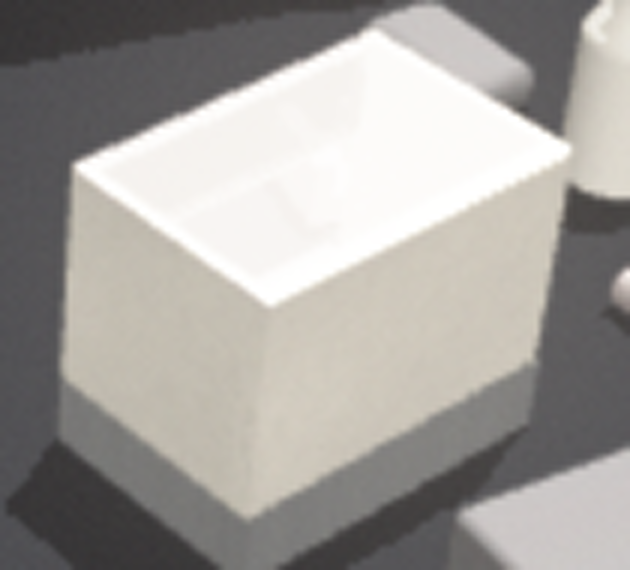

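Run:
```python
from h import *
d=optics.read_camera('top'); im=d['image'].astype(float)
c=im[170:270,180:310].mean(2)
print(c.min(),c.max())
e=np.clip((c-225)/30*255,0,255).astype(np.uint8)
cv2.imwrite('pics/topcab_e.png',cv2.resize(e,None,fx=6,fy=6,interpolation=cv2.INTER_CUBIC))
# height map
Z=np.zeros((100,130));P=np.zeros((100,130,3))
for r in range(100):
    for k in range(130):
        P[r,k]=pt(d,r+170,k+180,d['range_z'][r+170,k+180])
np.save('P.npy',P)
cv2.imwrite('pics/topcab_h.png',cv2.resize(np.clip(P[...,2]/0.18*255,0,255).astype(np.uint8),None,fx=6,fy=6,interpolation=cv2.INTER_NEAREST))
print((P[::6,::8,2]*1000).astype(int))
d=optics.read_camera('scene')
c=d['image'][185:280,320:425].astype(float).mean(2)
cv2.imwrite('pics/sccab_e.png',cv2.resize(np.clip((c-215)/40*255,0,255).astype(np.uint8),None,fx=6,fy=6,interpolation=cv2.INTER_CUBIC))
```

```text
59.0 247.0
[[   0    0   -2    1    1   -1   -1    0    0    0   -2    2   -3    0
     0    3    0]
 [   0    0    1    0    1   -2    0    4    6    0    1    2   -2    2
     0    4    2]
 [   2    2    2   -1    1    1    1    1 1101  163  166  166  165  166
     0    0    4]
 [   0    5   -1   -2    2  165  164  164  165  166  168  165  163  164
    -3    1    0]
 [   1   -1   -1  162  165  165  165  165  165  165  167  165  165  166
     3    2    6]
 [   2   -2    3  162  166  164  164  164  165  167  164  163  166  165
     1   -1   -1]
 [   1   -3    0  165  167  166  167  165  166  167  162  163  165  162
    -1   -1   -1]
 [   2    0   -1  167  164  164  168  164  167  165  167  162  167  164
     0    0    0]
 [   0    3    1  164  165  165  166  167  167  166  164  166  166  165
    47    0    3]
 [   1    2    1  164  167  165  167  168  163  164  166  166  166  163
   103    0    0]
 [  -1    0   -2  164  164  166  166  165  168  165  165  164  167  165
   155    0    1]
 [  -2    0    0  164  166  166  165  165  167  165  167  165  166  163
   145    2   -1]
 [   1    1    3  168  164  164  167  165  163  150  136  117   41   38
    41    3    0]
 [  -1    3   -1  166  163  144  127  110   42   38   42   35   25   22
     2    2    0]
 [   0    2   -3    3    0   39   37   32   14   -1    0    0    1    1
     3    2    1]
 [   3    0    0   -4   -2    4    0   -3    2    2   -2   -2    2    4
     0    0    0]
 [   0    2   -2   -1    0    2    5   -1    0   -1    1    1   -1    1
    -1   -1    0]]
```

View pics/topcab_e.png

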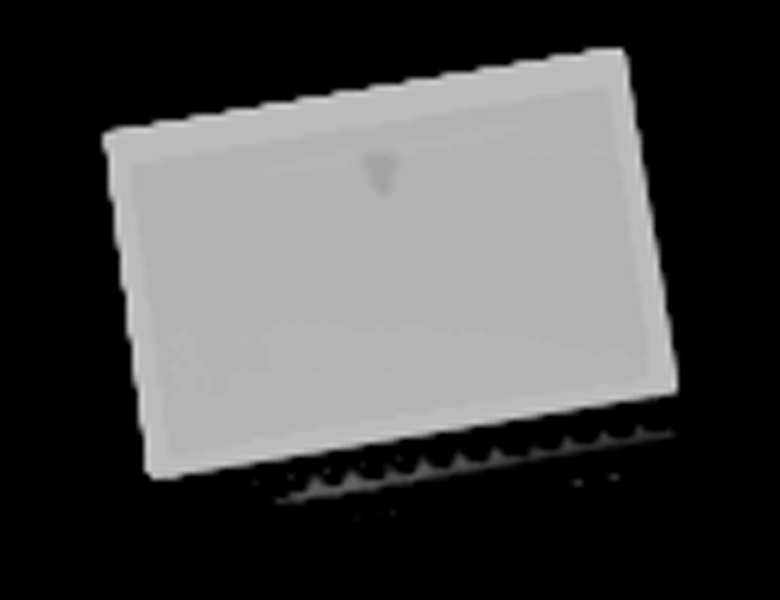

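View pics/sccab_e.png

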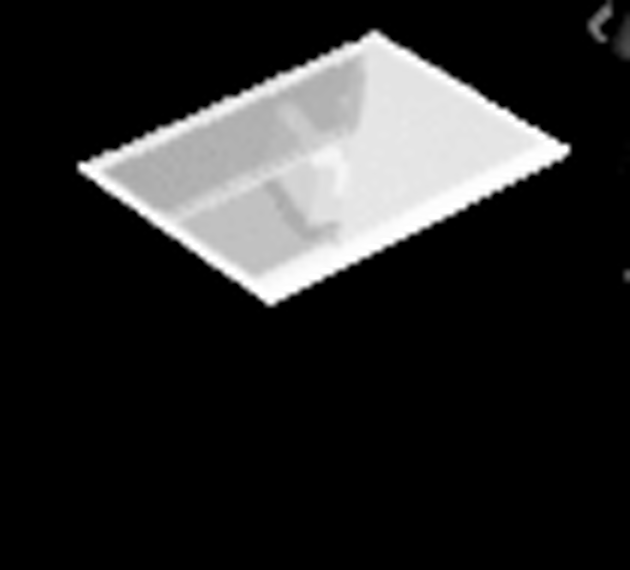

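View pics/topcab_h.png

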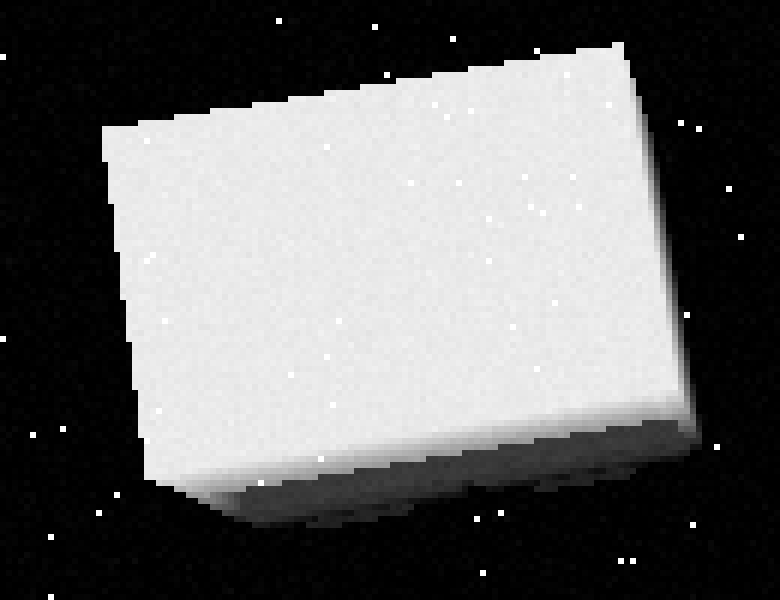

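Run:
```python
from h import *
P=np.load('P.npy')
m=(P[...,2]>0.158)&(P[...,2]<0.172)
q=P[m]
# use ray-plane at z=.165 for noise-free xy
d=optics.read_camera('top')
rr,cc=np.nonzero(m); X=np.array([ray_z(d,r+170,c+180,.165)[:2] for r,c in zip(rr,cc)])
rect=cv2.minAreaRect((X*1000).astype(np.float32)); print(rect); print(cv2.boxPoints(rect))
print('z roof median',np.median(q[:,2]))
# hook
for a,b in [(382,150),(382,192),(362,155),(400,153)]:
    for h in (.118,.128): print(a,b,h,ray_z(d,170+b/6-.5+.5/6,180+a/6-.5+.5/6,h).round(4))
# tray: fit handle & edges from top image
M=np.load('top_tray.npy'); rr,cc=np.nonzero(M)
T=np.array([pt(d,r,c,d['range_z'][r,c]) for r,c in zip(rr,cc)])
im=d['image'].astype(int); 
hs=np.array([(im[r,c,2]-im[r,c,0])>60 for r,c in zip(rr,cc)])
H=np.array([ray_z(d,r,c,.036) for r,c in zip(rr[hs],cc[hs])])
print('handle',H[:,:2].mean(0),cv2.minAreaRect((H[:,:2]*1000).astype(np.float32)), np.median(T[hs,2]))
top=T[:,2]>.07; Tt=np.array([ray_z(d,r,c,.080) for r,c in zip(rr[top],cc[top])])
print('plate top',top.sum(),Tt[:,:2].mean(0),cv2.minAreaRect((Tt[:,:2]*1000).astype(np.float32)))
```

```text
((632.4109497070312, 151.26441955566406), (134.4071044921875, 196.51451110839844), 10.794095993041992)
[[547.9949   235.19728 ]
 [584.7981    42.159786]
 [716.827     67.33156 ]
 [680.0238   260.36905 ]]
z roof median 0.16555621681905014
382 150 0.118 [0.6861 0.1645 0.118 ]
382 150 0.128 [0.6836 0.1625 0.128 ]
382 192 0.118 [0.6694 0.1637 0.118 ]
382 192 0.128 [0.667  0.1617 0.128 ]
362 155 0.118 [0.684  0.1722 0.118 ]
362 155 0.128 [0.6815 0.1702 0.128 ]
400 153 0.118 [0.6851 0.1574 0.118 ]
400 153 0.128 [0.6825 0.1555 0.128 ]
handle [ 0.52586429 -0.20349251] ((524.767578125, -203.3586883544922), (16.02989959716797, 103.01388549804688), 69.3260726928711) 0.03558732293940725
plate top 93 [ 0.64622731 -0.24789076] ((590.5276489257812, -210.1753692626953), (70.14544677734375, 170.5042724609375), 56.51066970825195)
```

Run:
```python
from h import *
from scipy.optimize import least_squares
P=np.load('P.npy'); d=optics.read_camera('top')
im=d['image'].astype(float).mean(2)
# roof edges: back edge & side edges via subpixel brightness threshold 
def line(pts):
    pts=np.array(pts); c=pts.mean(0); u,s,v=np.linalg.svd(pts-c); 
    r=np.abs((pts-c)@v[1]); k=r<np.median(r)*4+1e-4; pts=pts[k]; c=pts.mean(0); u,s,v=np.linalg.svd(pts-c); return c,v[0],np.sqrt(np.mean(((pts-c)@v[1])**2))
back=[];
for c in range(202,280):
    col=im[170:220,c]; 
    for i in range(len(col)-1):
        if col[i]<160<=col[i+1]:
            r=170+i+(160-col[i])/(col[i+1]-col[i]); back.append(ray_z(d,r,c,.165)[:2]); break
left=[]
for r in range(196,245):
    row=im[r,185:230]
    for i in range(len(row)-1):
        if row[i]<160<=row[i+1]:
            c=185+i+(160-row[i])/(row[i+1]-row[i]); left.append(ray_z(d,r,c,.165)[:2]); break
right=[] # depth-based: roof z
for r in range(182,232):
    z=P[r-170,:,2]; k=np.nonzero((z>.158)&(z<.172))[0]
    if len(k): right.append(ray_z(d,r,180+k.max()+.5,.165)[:2])
res={}
for n,p in [('back',back),('left',left),('right',right)]:
    c,v,e=line(p); res[n]=(c,v); print(n,c.round(4),np.degrees(np.arctan2(v[1],v[0])).round(2),'rms',e.round(5),len(p))
c=res['back'][0]; 
yaw=10.8
# tray handle PCA
M=np.load('top_tray.npy'); rr,cc=np.nonzero(M); img=d['image'].astype(int)
hs=np.array([(img[r,c,2]-img[r,c,0])>60 for r,c in zip(rr,cc)])
H=np.array([ray_z(d,r,c,.036)[:2] for r,c in zip(rr[hs],cc[hs])]); c,v,e=line(H); print('handle',c,np.degrees(np.arctan2(v[1],v[0])),e, 'ends',c+v*((H-c)@v).min(),c+v*((H-c)@v).max())
for a,b,h in [(215,60,.08),(385,128,.08)]:
    print('plate top corner',ray_z(d,200+b/6-.5,370+a/6-.5,h).round(4))
for a,b,h in [(122,272,.036),(282,335,.036)]:
    print('front wall top corner',ray_z(d,200+b/6-.5,370+a/6-.5,h).round(4))
```

```text
back [0.7002 0.1626] -79.14 rms 0.00013 78
left [0.6147 0.2497] -169.11 rms 0.0001 49
right [0.6494 0.0544] -169.28 rms 0.00063 50
handle [ 0.52569696 -0.20341945] 159.4580725933333 0.00454801031408878 ends [ 0.57310502 -0.22118415] [ 0.47662548 -0.18503144]
plate top corner [ 0.6672 -0.2196  0.08  ]
plate top corner [ 0.641  -0.2869  0.08  ]
front wall top corner [ 0.5871 -0.1892  0.036 ]
front wall top corner [ 0.5624 -0.2547  0.036 ]
```

Run:
```python
from h import *
d=optics.read_camera('top'); im=d['image'].astype(float).mean(2)
yaw=np.radians(10.87); xc=np.array([np.cos(yaw),np.sin(yaw)]); yc=np.array([-xc[1],xc[0]])
def cab(r,c,h): p=ray_z(d,r,c,h)[:2]; return (p@xc*1000).round(1),(p@yc*1000).round(1)
print(im[180:206,243].astype(int))
# front roof edge
for c in (215,235,255,275):
    col=im[:,c]; r=next(i for i in range(230,265) if col[i]>=210 and col[i+1]<210) ; r=r+(col[r]-210)/(col[r]-col[r+1])
    z=d['range_z'][int(r)-6:int(r)+22,c]; 
    print(c,r,cab(r,c,.165), [(int(rr),int(pt(d,rr,c,d['range_z'][rr,c])[2]*1000),cab(rr,c,pt(d,rr,c,d['range_z'][rr,c])[2])[0]) for rr in range(int(r)-1,int(r)+16)])
# band inner edge: find intensity step under back edge
for c in (215,225,255,265,275):
    col=im[:,c]; i0=next(i for i in range(170,225) if col[i]>160); print(c,i0,col[i0:i0+14].astype(int))
# scene checks
s=optics.read_camera('scene')
def cabs(r,c,h): p=ray_z(s,r,c,h)[:2]; return (p@xc*1000).round(1),(p@yc*1000).round(1)
for n,a,b in [('nearL',78,165),('corner far',375,32),('right',570,150),('near',270,302)]:
    print(n,cabs(185+b/6-.4,320+a/6-.4,.165))
```

```text
[ 93  93 101 179 245 247 247 247 247 247 246 246 246 246 246 245 244 244
 244 244 244 244 245 246 246 246]
215 248.6220472440945 (np.float64(581.7), np.float64(103.3)) [(247, 164, np.float64(585.3)), (248, 154, np.float64(584.8)), (249, 144, np.float64(584.4)), (250, 131, np.float64(584.2)), (251, 112, np.float64(585.2)), (252, 91, np.float64(586.3)), (253, 86, np.float64(584.8)), (254, 73, np.float64(584.4)), (255, 2, np.float64(593.1)), (256, -3, np.float64(591.4)), (257, 1, np.float64(588.1)), (258, 2, np.float64(585.5)), (259, 2, np.float64(582.9)), (260, -1, np.float64(580.8)), (261, 0, np.float64(578.3)), (262, 4, np.float64(575.0)), (263, 0, np.float64(573.0))]
235 245.4945054945055 (np.float64(581.2), np.float64(59.2)) [(244, 162, np.float64(584.9)), (245, 152, np.float64(584.5)), (246, 138, np.float64(584.6)), (247, 122, np.float64(585.0)), (248, 107, np.float64(585.2)), (249, 40, np.float64(593.7)), (250, 38, np.float64(591.6)), (251, 38, np.float64(589.1)), (252, 40, np.float64(586.3)), (253, 38, np.float64(584.2)), (254, 33, np.float64(582.4)), (255, 21, np.float64(581.8)
[... 1097 characters left out ...]
(582.6)), (248, 29, np.float64(581.4)), (249, 23, np.float64(579.7)), (250, 24, np.float64(577.1)), (251, 1, np.float64(577.9)), (252, 5, np.float64(574.7)), (253, 0, np.float64(572.9))]
215 188 [217 246 247 247 247 247 247 246 246 246 246 246 246 246]
225 186 [195 246 247 247 247 247 247 246 246 246 246 246 246 246]
255 181 [179 245 247 247 247 247 247 246 246 246 246 246 246 246]
265 180 [234 247 247 247 247 247 247 246 246 246 246 246 246 246]
275 178 [215 246 247 247 247 247 247 246 246 246 246 246 246 246]
nearL (np.float64(583.9), np.float64(-69.3))
corner far (np.float64(584.6), np.float64(123.9))
right (np.float64(713.3), np.float64(122.9))
near (np.float64(713.2), np.float64(-70.5))
```

Run:
```python
from h import *
d=optics.read_camera('top'); im=d['image'].astype(float).sum(2)
print(im[192:206,234:256].astype(int)-700)
s=optics.read_camera('scene')
print((s['image'][206:226,362:386].astype(int).sum(2)-600))
yaw=np.radians(10.87); xc=np.array([np.cos(yaw),np.sin(yaw)]); yc=np.array([-xc[1],xc[0]])
for r,c,h in [(185+150/6-.4,320+328/6-.4,.128),(185+200/6-.4,320+335/6-.4,.118),(185+172/6,320+330/6,.118)]:
    p=ray_z(s,r,c,h)[:2]; print(p@xc,p@yc)
```

```text
[[39 39 38 38 38 38 38 38 38 38 38 38 38 38 38 38 38 38 38 38 38 38]
 [38 38 38 38 38 38 38 38 38 38 38 38 38 38 38 39 39 39 39 39 39 39]
 [38 38 38 38 38 38 38 38 38 38 38 38 39 39 39 39 39 39 39 39 38 38]
 [38 38 39 39 39 38 38 36 36 36 36 37 38 39 39 38 38 38 38 38 38 38]
 [39 39 39 39 39 38 36 35 33 33 33 33 36 38 38 38 38 38 38 38 38 38]
 [39 39 39 39 38 38 36 33 33 33 33 33 36 38 38 38 38 38 38 38 38 38]
 [38 38 38 38 38 38 37 35 33 33 33 35 37 38 38 38 38 38 38 38 38 38]
 [38 38 38 38 38 38 38 36 33 33 33 36 37 38 38 38 38 38 38 38 38 38]
 [38 38 38 38 38 38 38 36 33 33 33 36 37 38 38 38 38 38 38 38 38 38]
 [38 38 38 38 38 38 38 38 36 33 33 36 38 38 38 38 38 38 38 38 38 38]
 [38 38 38 38 38 38 38 38 38 36 36 38 38 38 38 38 38 38 38 38 38 38]
 [38 38 38 38 38 38 38 38 38 38 38 38 38 38 38 38 38 38 38 38 38 38]
 [38 38 38 38 38 38 38 38 38 38 38 38 38 38 38 38 38 38 38 38 38 38]
 [38 38 38 38 38 38 38 38 38 38 38 38 38 38 38 38 38 38 38 38 38 38]]
[[128 128 127 129 132 132 137 138 139 140 135 132 131 135 137 142 138 147
  153 154 153 153 153 153]
 [129 129 129 131 132 132 133 13
[... 1303 characters left out ...]
129 127 128 138 144 150 150 150 150 150 153 153 154
  154 153 153 153 154 155]
 [136 136 136 137 136 127 127 128 130 145 149 150 150 148 150 153 155 154
  153 153 153 155 155 160]
 [136 136 136 136 136 134 129 127 129 138 141 141 138 132 142 152 153 153
  153 155 155 160 161 163]
 [136 136 136 136 136 136 136 129 128 128 129 130 136 137 147 153 153 155
  155 159 161 163 163 163]
 [136 137 136 136 136 137 136 135 129 128 129 135 138 141 150 155 155 160
  161 163 163 163 164 162]
 [135 136 136 135 136 138 136 136 135 136 137 141 149 147 150 159 161 163
  164 164 163 162 160 135]]
0.6082785283967872 0.0732145024942861
0.6311837678497414 0.05680177382679236
0.6148887501359913 0.07112786772653143
```

```bash
cat >> h.py <<'E'
CY=10.87
_y=np.radians(CY); XC=np.array([np.cos(_y),np.sin(_y),0]); YC=np.array([-np.sin(_y),np.cos(_y),0])
def Rcur(o): return R.from_euler('xyz',o['tool_rot'],degrees=True)
def go(p,Rt=None,o=None):
    o=o or telemetry.get_obs(); r=Rcur(o)
    s=r.inv().apply(np.array(p)-o['tool_pos'])*1000
    t=(r.inv()*Rt).as_rotvec() if Rt is not None else np.zeros(3)
    print('shift',s.round(1),'|',np.linalg.norm(s).round(1),'turn',t.round(4),'deg',np.degrees(np.linalg.norm(t)).round(1))
def tool(yaw,lean,sgn=1):
    # tool x down leaning forward along yaw dir by lean deg; tool z = sgn*left
    f=np.array([np.cos(np.radians(yaw)),np.sin(np.radians(yaw)),0]); a=np.radians(lean)
    x=-np.cos(a)*np.array([0,0,1.])+np.sin(a)*f; l=sgn*np.array([-f[1],f[0],0]); y=np.cross(l,x)
    return R.from_matrix(np.c_[x,y,l])
E
python3 - <<'E'
from h import *
o=telemetry.get_obs(); M=Rcur(o).as_matrix(); print(M.round(3)); 
d=optics.read_camera('wrist'); print('cam in tool',M.T@(d['cam_to_world'][:3,3]-o['tool_pos']))
for s in (1,-1):
    print(s,tool(-20.7,20,s).as_matrix().round(2).tolist()); go([.4995,-.1936,.15],tool(-20.7,20,s))
go([.45,.30,.30],tool(0,0,1)); go([.45,.30,.30],tool(0,0,-1))
E
```

```text
[[ 0.    -0.975  0.221]
 [ 0.     0.221  0.975]
 [-1.    -0.     0.   ]]
cam in tool [-0.14529429  0.07580125 -0.00047824]
1 [[0.32, -0.88, 0.35], [-0.12, 0.33, 0.94], [-0.94, -0.34, 0.0]]
shift [  89.5 -529.9 -728.5] | 905.3 turn [ 0.1371  0.0243 -0.3485] deg 21.5
-1 [[0.32, 0.88, -0.35], [-0.12, -0.33, -0.94], [-0.94, 0.34, 0.0]]
shift [  89.5 -529.9 -728.5] | 905.3 turn [-2.9594  0.5217  0.0363] deg 172.2
shift [ -60.4 -372.6 -258. ] | 457.2 turn [-2.228e-01  1.000e-04  1.000e-04] deg 12.8
shift [ -60.4 -372.6 -258. ] | 457.2 turn [ 2.9188e+00  1.0000e-04 -1.0000e-04] deg 167.2
```

```bash
python3 -m pendant '[[60,[-10,-20,-14],[0,0,0]],[60,[-20,-50,-35],[0,0,0]],[60,[-30,-85,-60],[0,0,0]],[60,[-40,-115,-80],[0,0,0]],[60,[-50,-145,-100],[0,0,0]],[60,[-60,-175,-121],[0,0,0]],[60,[-60,-207,-143],[0,0,0]],[60,[-60,-239,-165],[0,0,0]],[60,[-60,-271,-187],[0,0,0]],[60,[-60,-303,-209],[0,0,0]]]' 60
python3 -m pendant '[[60,[0,-30,-22],[0,0,0]],[60,[0,-55,-45],[0,0,0]],[60,[0,-70,-80],[0,0,0]],[60,[0,-80,-120],[0,0,0]],[60,[0,-80,-160],[0,0,0]],[60,[0,-80,-200],[0,0,0]],[60,[0,-80,-240],[0,0,0]],[60,[0,-80,-280],[0,0,0]],[60,[0,-80,-315],[0,0,0]],[60,[0,-80,-340],[0,0,0]]]'
python3 - <<'E'
from h import *
o=telemetry.get_obs(); print(o['time_s'],o['tool_pos'],o['qpos'].round(1))
go([.4995,-.1936,.15],tool(-20.7,20))
E
```

```text
time_s: 2.43
tool_pos: [0.394, 0.3616, 0.3]
tool_rot: [-21.2, 89.9, 56.1]
force: [0.3, 1.1, -0.5]
grip_width: 0.0601
time_s: 3.27
tool_pos: [0.395, 0.0107, 0.3]
tool_rot: [-30.6, 89.9, 46.5]
force: [-0.2, -0.6, -0.8]
grip_width: 0.0602
3.2667 [0.39498971 0.01066817 0.30004524] [-33.1 -17.2  22.2 110.9   6.4  85.   64.8]
shift [ 149.9 -147.4 -176. ] | 274.2 turn [ 0.1344  0.0254 -0.3477] deg 21.4
```

```bash
python3 -m pendant '[[60,[5,-25,-10],[0.01,0,-0.03]],[60,[15,-60,-25],[0.02,0,-0.06]],[60,[30,-90,-50],[0.04,0.01,-0.1]],[60,[45,-115,-80],[0.06,0.01,-0.16]],[60,[60,-130,-110],[0.08,0.015,-0.22]],[60,[75,-140,-140],[0.1,0.02,-0.28]],[60,[85,-147,-165],[0.12,0.025,-0.33]],[60,[95,-147,-176],[0.134,0.025,-0.348]],[60,[100,-147,-176],[0.134,0.025,-0.348]],[60,[100,-147,-176],[0.134,0.025,-0.348]]]'
python3 - <<'E'
from h import *
o=telemetry.get_obs(); print(o['time_s'],o['tool_pos'],o['qpos'].round(1))
x=tool(-20.7,20).as_matrix()[:,0]
go(np.array([.4995,-.1936,.027])-.05*x,tool(-20.7,20))
d=snap('wrist','wrist1.png')
E
```

```text
time_s: 4.1
tool_pos: [0.4993, -0.19, 0.1984]
tool_rot: [-90.1, 70.2, -20.7]
force: [-1.4, -0.1, 0.5]
grip_width: 0.0601
4.1 [ 0.49934047 -0.18999482  0.19844781] [-23.6 -12.2  36.8 120.1  12.5  50.5  77. ]
shift [111.8  57.   -3.2] | 125.5 turn [ 0.0022 -0.0001 -0.0029] deg 0.2
```

View pics/wrist1.png

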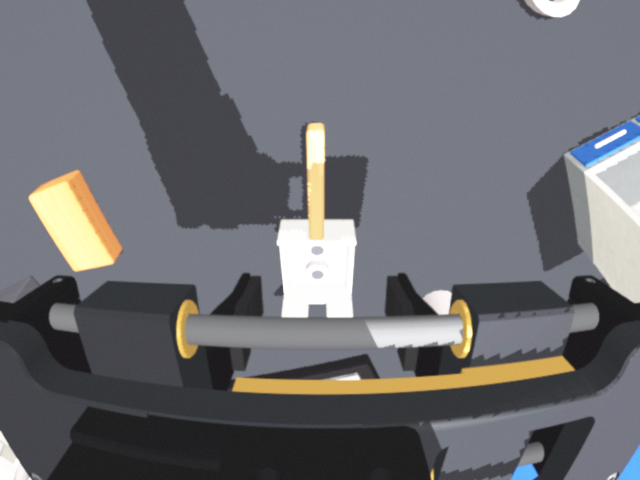

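```bash
python3 -m pendant '[[40,[10,5,0],[0,0,0]],[40,[30,15,-1],[0,0,0]],[40,[50,27,-2],[0,0,0]],[40,[75,40,-3],[0,0,-0.003]],[40,[95,50,-3],[0,0,-0.003]],[40,[112,57,-3],[0,0,-0.003]],[40,[112,57,-3],[0,0,-0.003]]]'
python3 - <<'E'
from h import *
o=telemetry.get_obs(); print(o['time_s'],o['tool_pos'],o['qpos'].round(1))
go(np.array([.4995,-.1936,.027]),tool(-20.7,20))
d=snap('wrist','wrist2.png'); cv2.imwrite('pics/wrist2.png',d['image'])
d=snap('top','top2.png'); cv2.imwrite('pics/top2.png',cv2.resize(d['image'][180:330,340:490],None,fx=4,fy=4))
E
```

```text
time_s: 4.73
tool_pos: [0.4833, -0.1858, 0.0719]
tool_rot: [-90.6, 70.2, -20.9]
force: [-1.7, -0.1, 0.9]
grip_width: 0.0399
4.7333 [ 0.48325807 -0.18579276  0.07188767] [-24.6  -3.1  41.7 130.    6.   32.7  82.5]
shift [48.3 -1.7 -1.5] | 48.4 turn [ 0.0065 -0.0013 -0.0034] deg 0.4
```

View pics/wrist2.png

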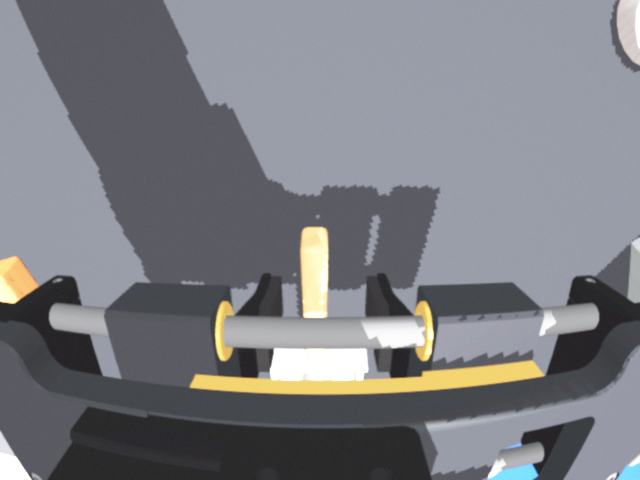

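View pics/top2.png

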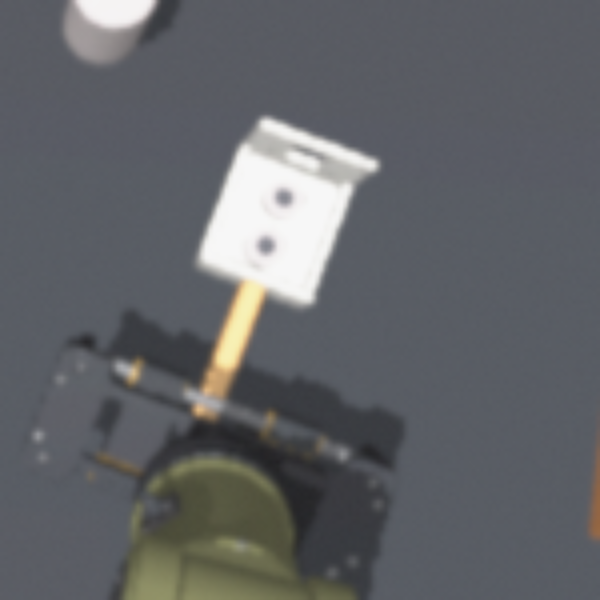

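```bash
python3 -m pendant '[[40,[6,0,-1],[0,0,0]],[40,[14,-1,-1.5],[0.003,0,0]],[40,[22,-1.5,-1.5],[0.006,0,-0.003]],[40,[30,-1.7,-1.5],[0.006,0,-0.003]],[40,[30,-1.7,-1.5],[0.006,0,-0.003]]]'
python3 - <<'E'
from h import *
o=telemetry.get_obs(); print(o['time_s'],o['tool_pos'],o['qpos'].round(1))
go(np.array([.4995,-.1936,.027]),tool(-20.7,20))
E
```

```text
time_s: 5.25
tool_pos: [0.4974, -0.1931, 0.0484]
tool_rot: [-89.9, 69.6, -20.6]
force: [-1.8, -0.2, 0.2]
grip_width: 0.0404
5.25 [ 0.49736972 -0.1930807   0.04836625] [-24.3   2.5  43.2 129.6  -2.1  28.2  89.4]
shift [20.8  5.4  0.3] | 21.5 turn [-0.0015  0.0004  0.0072] deg 0.4
```

```bash
python3 -m pendant '[[40,[6,1,0],[0,0,0]],[40,[12,3,0],[0,0,0.003]],[40,[17,5,0],[0,0,0.007]],[40,[20,5,0.3],[0,0,0.007]],[40,[20,5,0.3],[0,0,0.007]],[40,[20,5,0.3],[0,0,0.007]]]'
python3 - <<'E'
from h import *
o=telemetry.get_obs(); print(o['time_s'],o['tool_pos'],o['qpos'].round(1),o['force'])
go(np.array([.4995,-.1936,.027]),tool(-20.7,20))
d=snap('wrist','wrist3.png')
E
```

```text
time_s: 5.75
tool_pos: [0.4987, -0.1939, 0.0278]
tool_rot: [-89.8, 70.0, -20.6]
force: [0.7, 0.0, 0.2]
grip_width: 0.0399
5.75 [ 0.4987378  -0.19387632  0.02775715] [-22.9   6.1  42.4 129.8  -7.9  25.9  94.3] [0.67018688 0.04617794 0.17338252]
shift [ 0.9 -0.3  0.5] | 1.1 turn [-0.0025  0.0004  0.    ] deg 0.1
```

View pics/wrist3.png

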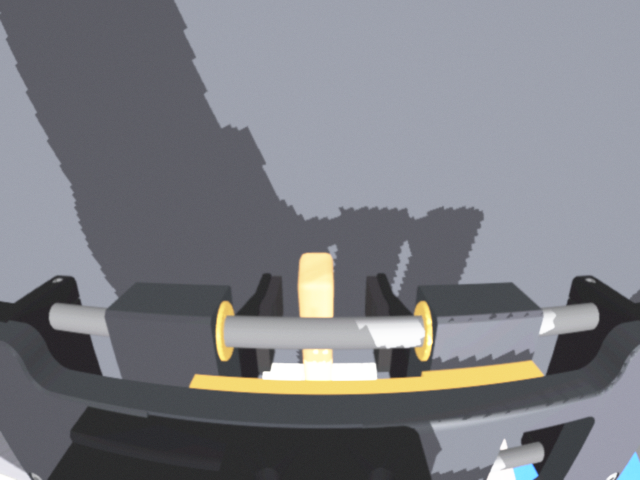

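```bash
python3 -m pendant '[[20,[0,0,0],[0,0,0]],[20,[0,0,0],[0,0,0]],[20,[0,0,0],[0,0,0]],[8,[0,0,0],[0,0,0]],[8,[0,0,0],[0,0,0]],[8,[0,0,0],[0,0,0]],[8,[0,0,0],[0,0,0]],[8,[0,0,0],[0,0,0]]]' 50
python3 - <<'E'
from h import *
o=telemetry.get_obs(); print(o['force'],o['wrist_torque'],o['tool_pos'])
E
```

```text
time_s: 6.47
tool_pos: [0.4978, -0.194, 0.0267]
tool_rot: [-89.9, 70.1, -20.7]
force: [-0.2, 1.0, 0.5]
grip_width: 0.0135
[-0.23500096  0.96202148  0.47530492] [0.1240231  0.32469824 0.00719817] [ 0.4977732  -0.1939723   0.02674768]
```

```bash
python3 -m pendant '[[8,[-4,-1.4,0],[0,0,0]],[8,[-11,-4,0],[0,0,0]],[8,[-22,-8,0],[0,0,0]],[8,[-37,-13.5,0],[0,0,0]],[8,[-56,-20.5,0],[0,0,0]],[8,[-75,-27.3,0],[0,0,0]],[8,[-88,-32,0],[0,0,0]],[8,[-94,-34.2,0],[0,0,0]],[8,[-94,-34.2,0],[0,0,0]]]'
python3 - <<'E'
from h import *
o=telemetry.get_obs(); print(o['force'],o['wrist_torque'],o['tool_pos'],o['qpos'].round(1))
d=snap('top','top4.png'); cv2.imwrite('pics/top4.png',cv2.resize(d['image'][180:330,340:490],None,fx=4,fy=4))
d2=snap('scene','sc4.png'); cv2.imwrite('pics/sc4.png',cv2.resize(d2['image'][200:330,180:320],None,fx=5,fy=5))
for m in models.masks_of('top','tray')[:1]:
    np.save('mt.npy',m['pixels']); print(m['confidence'])
    rr,cc=np.nonzero(m['pixels']); P=np.array([pt(d,r,c,d['range_z'][r,c]) for r,c in zip(rr,cc)])
    im=d['image'].astype(int); hs=np.array([(im[r,c,2]-im[r,c,0])>60 for r,c in zip(rr,cc)])&(P[:,2]>.05)
    H=P[hs]; f=np.array([np.cos(np.radians(-20.7)),np.sin(np.radians(-20.7))]); s=(H[:,:2]-o['tool_pos'][:2])@f
    print('handle pitch fit',np.polyfit(s,H[:,2],1), len(s), s.min(),s.max())
E
```

```text
time_s: 7.22
tool_pos: [0.4986, -0.1942, 0.1282]
tool_rot: [-89.6, 69.9, -20.5]
force: [0.2, 0.1, -1.8]
grip_width: 0.0137
[ 0.17807562  0.09241997 -1.83741233] [ 0.17506562  0.58286395 -0.00120544] [ 0.49864451 -0.19416078  0.12824449] [-25.6  -7.   41.8 125.1   9.2  40.4  80. ]
0.76
handle pitch fit [-0.00092911  0.1369157 ] 168 0.020955279565307197 0.0809622725700159
```

View pics/top4.png

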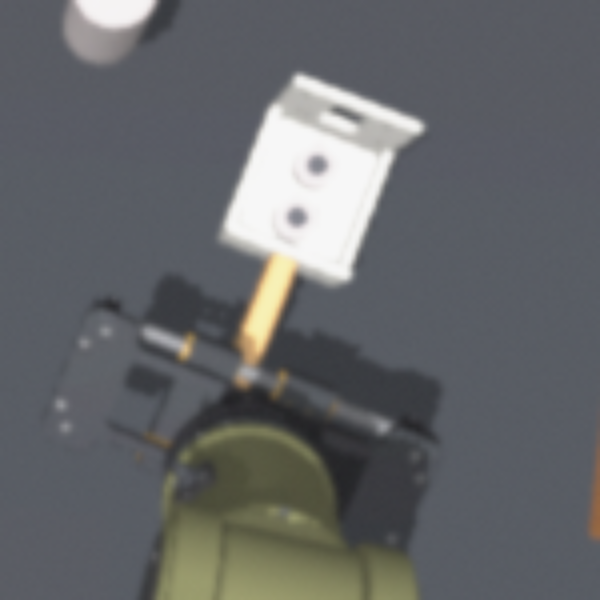

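View pics/sc4.png

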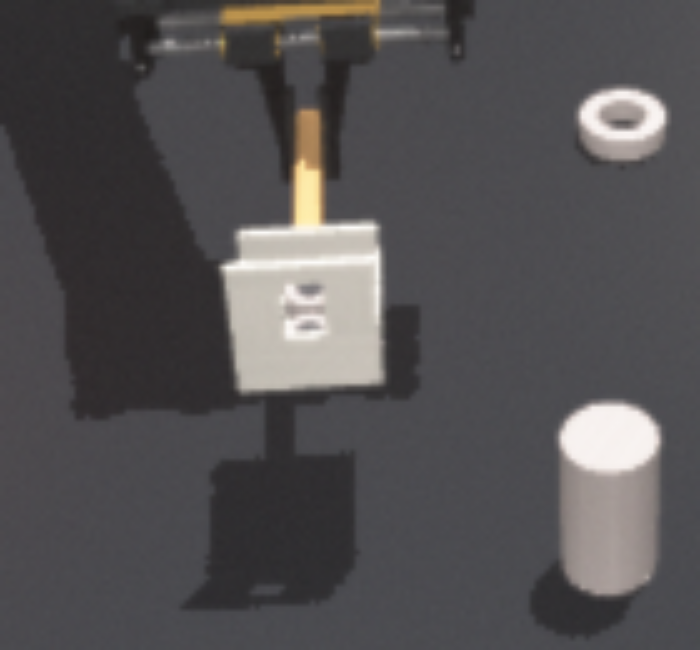

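```bash
cat >> h.py <<'E'
XI=.7047; HY=.0325; TX,TZ=-.167,.027
def tcp_for(ox,oz,th,y=HY):
    t=np.radians(th); ex=np.array([np.cos(t),-np.sin(t)]); ez=np.array([np.sin(t),np.cos(t)])
    q=np.array([XI+ox/1000,oz/1000])+TX*ex+TZ*ez
    return q[0]*XC+y*YC+np.array([0,0,q[1]])
def goO(ox,oz,th,y=HY): go(tcp_for(ox,oz,th,y),tool(CY,20-th))
def where():
    o=telemetry.get_obs(); M=Rcur(o).as_matrix(); x=M[:,0]; 
    z=M[:,2]; yaw=np.degrees(np.arctan2(-z[0],z[1])); f=np.array([np.cos(np.radians(yaw)),np.sin(np.radians(yaw)),0])
    th=20-np.degrees(np.arctan2(x@f,-x[2])); t=np.radians(th)
    ex=np.cos(t)*f-np.sin(t)*np.array([0,0,1]); ez=np.sin(t)*f+np.cos(t)*np.array([0,0,1])
    O=o['tool_pos']-TX*ex-TZ*ez
    fc=[o['force']@XC,o['force']@YC,o['force'][2]]
    print('t',round(o['time_s'],2),'O cab mm',((O@XC-XI)*1000).round(1),((O@YC-HY)*1000).round(1),(O[2]*1000).round(1),'th',th.round(1),'yaw-CY',(yaw-CY).round(2),'roll',np.degrees(np.arcsin(z[2])).round(2),'F cab',np.round(fc,1),'tq',o['wrist_torque'].round(2),'w',round(o['grip_width']*1000,1),'q',o['qpos'].round(0),'tcp',o['tool_pos'].round(3))
E
python3 - <<'E'
from h import *
where()
go([.42,-.10,.25],tool(CY,-25))
E
```

```text
t 7.37 O cab mm -111.4 -404.3 97.8 th 0.2 yaw-CY -31.74 roll 0.01 F cab [ 0.2  0.6 -1.7] tq [0.2  0.63 0.03] w 13.7 q [-26.  -7.  42. 125.   9.  40.  80.] tcp [ 0.497 -0.194  0.125]
shift [-152.8   56.8   60.3] | 173.8 turn [-0.5673  0.0261  0.7612] deg 54.4
```

```bash
python3 -m pendant '[[8,[-6,2,2],[-0.02,0.001,0.025]],[8,[-20,6,6],[-0.06,0.003,0.08]],[8,[-38,12,13],[-0.12,0.005,0.155]],[8,[-56,19,20],[-0.18,0.008,0.235]],[8,[-74,26,27],[-0.24,0.011,0.315]],[8,[-92,33,34],[-0.3,0.014,0.395]],[8,[-110,40,42],[-0.36,0.017,0.475]],[8,[-126,46,49],[-0.42,0.02,0.555]],[8,[-140,51,55],[-0.475,0.022,0.63]],[8,[-150,55,59],[-0.52,0.024,0.70]]]'
python3 -m pendant '[[8,[-2,0,0],[-0.03,0.001,0.04]],[8,[-2,0,0],[-0.045,0.002,0.06]],[8,[-2,0,0],[-0.045,0.002,0.06]]]'
python3 - <<'E'
from h import *
where()
go([.42,-.10,.25],tool(CY,-25))
goO(-195,36,45)
E
```

```text
time_s: 8.2
tool_pos: [0.423, -0.1013, 0.249]
tool_rot: [92.5, 68.4, -169.2]
force: [0.4, 0.1, -2.5]
grip_width: 0.0134
time_s: 8.45
tool_pos: [0.4238, -0.102, 0.2492]
tool_rot: [90.3, 65.0, -168.9]
force: [-0.6, -0.2, -2.5]
grip_width: 0.014
t 8.45 O cab mm -208.7 -212.7 112.1 th 45.0 yaw-CY -0.07 roll -0.13 F cab [-0.7 -0.1 -2.5] tq [ 0.16 -0.48 -0.03] w 14.0 q [-30.  11.  40.  97.   2.  97. 111.] tcp [ 0.424 -0.102  0.249]
shift [0.7 3.4 2.6] | 4.3 turn [-0.0021 -0.0015  0.0003] deg 0.1
shift [ 62.8 -44.2 212.8] | 226.2 turn [-0.0021 -0.0015  0.0003] deg 0.1
```

```bash
python3 -m pendant '[[8,[0,0,5],[0,0,0]],[8,[0,0,18],[0,0,0]],[8,[0,0,38],[0,0,0]],[8,[0,0,65],[0,0,0]],[8,[0,0,95],[0,0,0]],[8,[0,0,125],[0,0,0]],[8,[0,0,155],[0,0,0]],[8,[0,0,182],[0,0,0]],[8,[0,0,202],[0,0,0]],[8,[0,0,212],[0,0,0]]]'
python3 - <<'E'
from h import *
where(); goO(-195,36,45)
d=snap('top','top5.png'); cv2.imwrite('pics/top5.png',cv2.resize(d['image'][170:320,170:330],None,fx=5,fy=5,interpolation=cv2.INTER_CUBIC))
where(); goO(-195,36,45)
E
```

```text
time_s: 9.28
tool_pos: [0.3827, 0.1086, 0.2507]
tool_rot: [89.9, 65.2, -169.2]
force: [1.1, 1.1, -0.8]
grip_width: 0.0132
t 9.28 O cab mm -208.8 2.0 113.9 th 44.8 yaw-CY 0.04 roll 0.05 F cab [ 1.3  0.9 -0.8] tq [ 0.14 -0.51 -0.02] w 13.2 q [-45.   6.  30. 101.  -5.  98.  87.] tcp [0.383 0.109 0.251]
shift [ 64.4 -45.5  -2. ] | 78.9 turn [0.0009 0.0005 0.0043] deg 0.3
t 9.33 O cab mm -208.7 2.8 113.9 th 44.8 yaw-CY 0.11 roll 0.07 F cab [-0.3  1.5 -1.6] tq [ 0.17 -0.51 -0.06] w 13.6 q [-45.   6.  30. 101.  -5.  98.  87.] tcp [0.383 0.109 0.251]
shift [ 64.4 -45.4  -2.7] | 78.8 turn [0.0022 0.0003 0.0041] deg 0.3
```

View pics/top5.png

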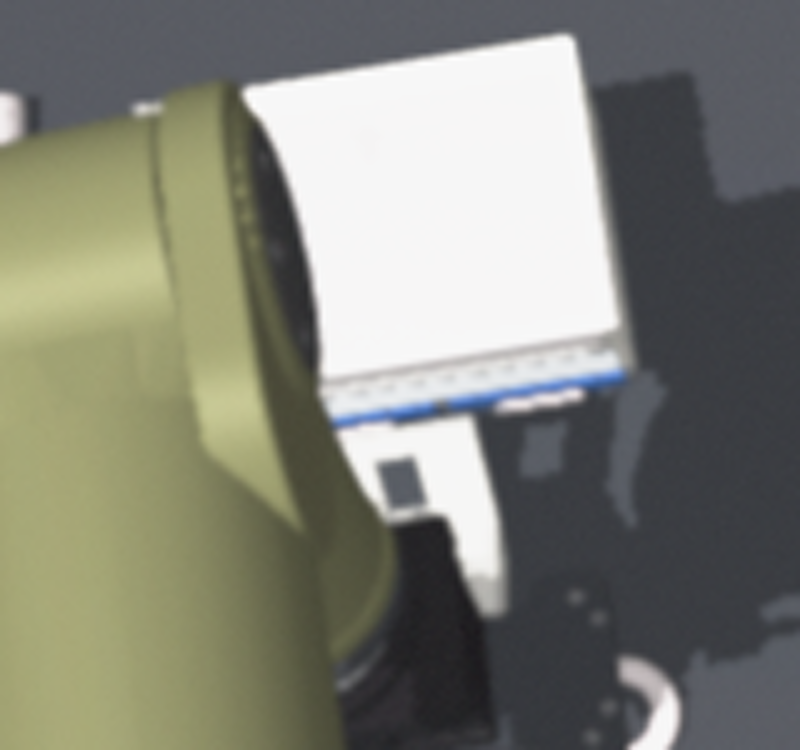

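Run:
```python
from h import *
d=optics.read_camera('top')
im=d['image'].astype(float).mean(2)
print(im[258:276,240:262].astype(int))
p=ray_z(d,170+484/5-.4,170+402/5-.4,.153); print('window ctr xc',p@XC-XI,'yc-HY',p@YC-HY)
for (r,c) in [(200,200),(260,200),(230,215),(280,240),(300,180)]: print(r,c,pt(d,r,c).round(3))
for a,b,h in [(378,462,.159),(415,455,.159),(390,510,.143),(425,500,.143),(478,418,.171)]:
    p=ray_z(d,170+b/5-.4,170+a/5-.4,h); print((p@XC-XI).round(4),(p@YC-HY).round(4))
```

```text
[[244 244 244 245 245 245 245 245 245 245 245 245 245 245 245 245 245 245
  245 245 245 245]
 [245 245 246 246 246 246 246 245 245 245 245 244 244 245 245 245 245 245
  245 245 245 245]
 [245 246 246 246 245 245 244 244 243 243 239 234 238 244 245 246 246 246
  246 246 246 246]
 [243 245 246 245 242 234 228 222 215 210 192 179 204 239 245 246 246 246
  246 246 246 246]
 [236 245 246 244 228 186 163 149 136 129 121 117 150 222 243 245 246 246
  246 246 246 246]
 [214 243 245 244 220 150 113 103  99  96  96  97 124 201 241 245 246 246
  246 246 246 246]
 [170 236 245 244 227 159 108  95  95  93  94  95 109 175 237 245 246 245
  246 246 246 246]
 [127 215 242 244 236 180 115  96  95  94  95  94 100 151 227 244 245 245
  246 246 246 246]
 [ 94 170 235 244 242 204 129  97  94  95  94  95  97 131 210 242 245 245
  245 246 246 245]
 [ 74 128 211 240 243 220 149 104  96  95  94  94  95 115 187 239 245 245
  245 245 246 245]
 [ 71  91 152 217 237 226 166 110  96  94  93  94  95 104 165 234 245 245
  245 246 245 245]
 [ 70  74  99 156 214 228 190 126  98  94  95  96  94  98 142 220 243 245
  2
[... 154 characters left out ...]
 163 160 156 174 216 238 243
  244 245 245 245]
 [ 70  70  70  70  96 160 207 187 174 187 199 205 189 164 163 178 196 211
  224 240 244 245]
 [ 71  71  70  71  79 126 181 174 164 169 170 168 148 124 112 107 106 118
  152 215 242 245]
 [ 73  71  71  69  72  95 128 125 113 104  96  91  80  66  59  51  47  53
   85 163 233 244]
 [ 72  73  70  70  68  77  87  78  64  52  46  42  41  38  37  37  36  37
   50 116 208 241]]
window ctr xc -0.1728937642762054 yc-HY 0.0026463210719805744
200 200 [0.554 0.119 0.606]
260 200 [0.481 0.109 0.625]
230 215 [0.517 0.096 0.619]
280 240 [0.469 0.095 0.463]
300 180 [0.437 0.123 0.64 ]
-0.1623 0.0107
-0.1619 -0.0057
-0.1823 0.0111
-0.1805 -0.0049
-0.1521 -0.0367
```

```bash
python3 -m pendant '[[8,[3,-2,0],[0,0,0]],[8,[10,-7,-1],[0,0,0]],[8,[20,-14,-1],[0,0,0]],[8,[31,-22,-2],[0,0,0]],[8,[42,-30,-2.5],[0,0,0.004]],[8,[53,-37,-2.5],[0,0,0.004]],[8,[61,-43,-2.5],[0,0,0.004]],[8,[64,-45.5,-2.5],[0,0,0.004]],[8,[64,-45.5,-2.5],[0,0,0.004]]]'
python3 - <<'E'
from h import *
where(); goO(-195,36,45); goO(-140,47,45); goO(-100,47,45)
E
```

```text
time_s: 10.13
tool_pos: [0.3983, 0.1059, 0.1724]
tool_rot: [90.3, 64.9, -169.0]
force: [0.2, -0.6, -2.4]
grip_width: 0.0137
t 10.13 O cab mm -195.0 -3.9 35.0 th 45.1 yaw-CY -0.14 roll -0.11 F cab [ 0.1 -0.6 -2.4] tq [ 0.14 -0.43 -0.01] w 13.7 q [-43.  13.  30. 104.  -7.  90.  90.] tcp [0.398 0.106 0.172]
shift [-0.5  0.7  3.6] | 3.7 turn [-0.003  -0.0007 -0.0026] deg 0.2
shift [-33.9 -44.4   3.7] | 56.0 turn [-0.003  -0.0007 -0.0026] deg 0.2
shift [-50.9 -80.6   3.8] | 95.4 turn [-0.003  -0.0007 -0.0026] deg 0.2
```

```bash
python3 -m pendant '[[8,[-2,-2,0.5],[0,0,0]],[8,[-6,-7,1.5],[0,0,0]],[8,[-11,-14,2.5],[0,0,0]],[8,[-17,-22,3],[0,0,0]],[8,[-23,-30,3],[0,0,0]],[8,[-29,-38,3],[0,0,0]],[8,[-33,-43,3],[0,0,0]],[8,[-34,-44.5,3],[0,0,0]],[8,[-34,-44.5,3],[0,0,0]]]'
python3 - <<'E'
from h import *
where(); goO(-140,47,45); goO(-100,47,45)
d=snap('top','top6.png'); cv2.imwrite('pics/top6.png',cv2.resize(d['image'][170:320,170:330],None,fx=5,fy=5,interpolation=cv2.INTER_CUBIC))
d=snap('wrist','wrist6.png')
where()
E
```

```text
time_s: 10.88
tool_pos: [0.4525, 0.1195, 0.1858]
tool_rot: [90.2, 65.0, -169.1]
force: [0.6, -0.4, -1.6]
grip_width: 0.0135
t 10.88 O cab mm -138.7 -0.7 48.6 th 45.0 yaw-CY -0.12 roll -0.07 F cab [ 0.6 -0.5 -1.6] tq [ 0.17 -0.53 -0.02] w 13.5 q [-41.  19.  30.  95.  -9.  93.  92.] tcp [0.453 0.12  0.186]
shift [2.  0.5 0.5] | 2.1 turn [-0.0024 -0.0003  0.0003] deg 0.1
shift [-14.9 -35.8   0.6] | 38.8 turn [-0.0024 -0.0003  0.0003] deg 0.1
t 10.98 O cab mm -139.8 -0.7 48.3 th 45.0 yaw-CY -0.13 roll -0.06 F cab [ 0.4  0.2 -1.5] tq [ 0.15 -0.46  0.03] w 13.7 q [-41.  19.  30.  96.  -9.  93.  92.] tcp [0.452 0.119 0.186]
```

View pics/top6.png

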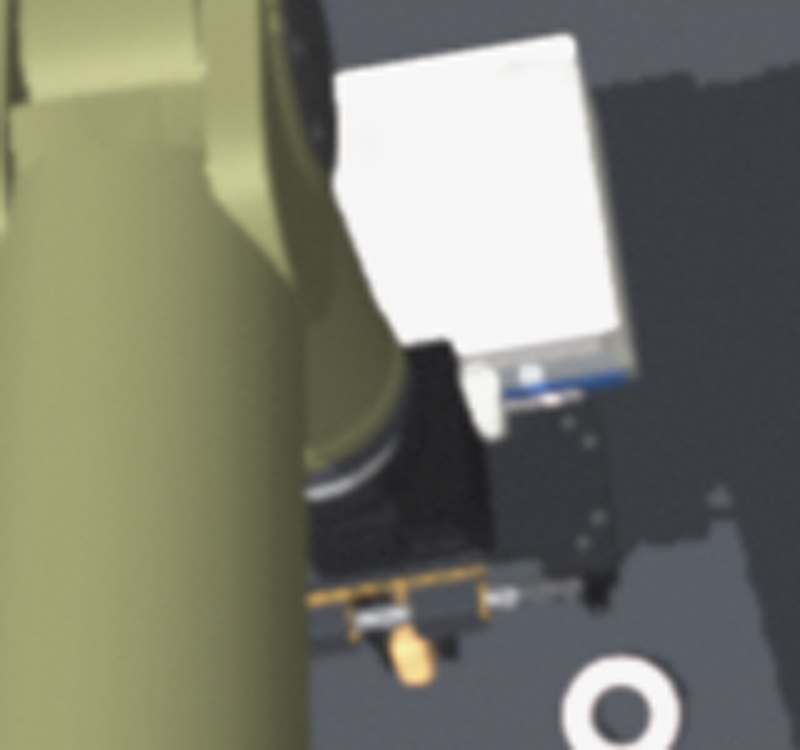

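View pics/wrist6.png

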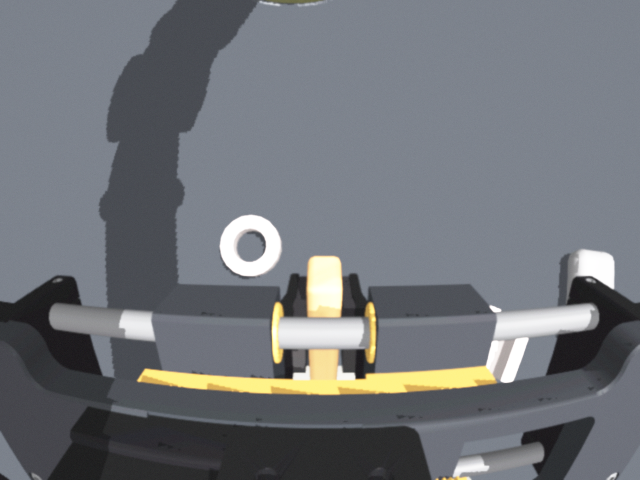

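```bash
python3 -m pendant '[[8,[-1,-2,0],[0,0,0]],[8,[-3,-7,0.5],[0,0,0]],[8,[-6,-14,0.5],[0,0,0]],[8,[-9,-21,0.5],[0,0,0]],[8,[-12,-28,0.5],[0,0,0]],[8,[-14,-34,0.5],[0,0,0]],[8,[-15,-36,0.5],[0,0,0]],[8,[-15,-36,0.5],[0,0,0]]]'
python3 - <<'E'
from h import *
where(); goO(-98,48,30);goO(-98,48,15);goO(-98,48,0)
E
```

```text
time_s: 11.65
tool_pos: [0.4906, 0.1271, 0.1836]
tool_rot: [90.2, 65.0, -169.1]
force: [-0.2, -0.2, -2.1]
grip_width: 0.0138
t 11.65 O cab mm -100.0 -0.4 46.3 th 45.0 yaw-CY -0.13 roll -0.09 F cab [-0.2 -0.2 -2.1] tq [ 0.15 -0.52  0.04] w 13.8 q [-39.  24.  30.  90. -11.  95.  94.] tcp [0.491 0.127 0.184]
shift [38.8 15.2  0.2] | 41.7 turn [-0.0026 -0.0009 -0.2625] deg 15.0
shift [82.6 20.3  0.2] | 85.1 turn [-0.0025 -0.0013 -0.5243] deg 30.0
shift [126.3  13.9   0.2] | 127.1 turn [-0.0023 -0.0016 -0.7861] deg 45.0
```

Run:
```python
from h import *
for th in (43,40,36,32,28,24,20,17,15): goO(-98,48.5,th)
```

```text
shift [2.5 1.9 0.2] | 3.1 turn [-0.0027 -0.0006 -0.0356] deg 2.0
shift [10.5  5.8  0.2] | 11.9 turn [-0.0027 -0.0007 -0.088 ] deg 5.0
shift [21.4 10.2  0.2] | 23.7 turn [-0.0026 -0.0008 -0.1578] deg 9.0
shift [32.6 13.9  0.2] | 35.5 turn [-0.0026 -0.0009 -0.2276] deg 13.0
shift [44.1 16.8  0.2] | 47.2 turn [-0.0026 -0.001  -0.2974] deg 17.0
shift [55.7 18.9  0.2] | 58.8 turn [-0.0026 -0.001  -0.3672] deg 21.0
shift [67.4 20.1  0.2] | 70.4 turn [-0.0025 -0.0011 -0.437 ] deg 25.0
shift [76.3 20.5  0.2] | 79.0 turn [-0.0025 -0.0012 -0.4894] deg 28.0
shift [82.2 20.5  0.2] | 84.7 turn [-0.0025 -0.0013 -0.5243] deg 30.0
```

```bash
python3 -m pendant '[[8,[2.5,1.9,0.2],[-0.002,0,-0.036]],[8,[10.5,5.8,0.2],[-0.002,0,-0.088]],[8,[21.4,10.2,0.2],[-0.002,0,-0.158]],[8,[32.6,13.9,0.2],[-0.002,0,-0.228]],[8,[44,16.8,0.2],[-0.002,0,-0.297]],[8,[55.7,18.9,0.2],[-0.002,0,-0.367]],[8,[67.4,20.1,0.2],[-0.002,-0.001,-0.437]],[8,[76.3,20.5,0.2],[-0.002,-0.001,-0.489]],[8,[82.2,20.5,0.2],[-0.002,-0.001,-0.524]],[8,[82.2,20.5,0.2],[-0.002,-0.001,-0.524]]]'
python3 - <<'E'
from h import *
where()
for th in (13,10,6,3,0): goO(-98,49,th)
E
```

```text
time_s: 12.48
tool_pos: [0.4341, 0.1165, 0.1167]
tool_rot: [-89.1, 85.2, 11.8]
force: [-0.1, 0.1, -1.2]
grip_width: 0.0137
t 12.48 O cab mm -102.4 0.0 46.8 th 15.2 yaw-CY 0.01 roll 0.07 F cab [-0.1  0.1 -1.2] tq [-0.05  0.37 -0.03] w 13.7 q [-48.  -5.  28. 124.   4.  56.  79.] tcp [0.434 0.116 0.117]
shift [ 3.9 -1.5 -0. ] | 4.2 turn [-0.      0.0013 -0.0383] deg 2.2
shift [11.9  2.3 -0. ] | 12.2 turn [-0.0001  0.0013 -0.0907] deg 5.2
shift [22.9  6.8 -0. ] | 23.9 turn [-1.000e-04  1.300e-03 -1.605e-01] deg 9.2
shift [31.3  9.6 -0.1] | 32.7 turn [-1.000e-04  1.300e-03 -2.129e-01] deg 12.2
shift [39.8 11.9 -0.1] | 41.6 turn [-2.000e-04  1.300e-03 -2.652e-01] deg 15.2
```

Run:
```python
from h import *
where()
for a in ((-101,47.2,15),(-96,47.6,14.5),(-88,48.2,13.7),(-79,48.8,12.5),(-70,49.4,11.3),(-63,49.8,10.4),(-60,50,10)): goO(*a)
```

```text
t 12.48 O cab mm -102.4 0.0 46.8 th 15.2 yaw-CY 0.01 roll 0.07 F cab [-0.1  0.1 -1.2] tq [-0.05  0.37 -0.03] w 13.7 q [-48.  -5.  28. 124.   4.  56.  79.] tcp [0.434 0.116 0.117]
shift [ 0.3 -1.1 -0. ] | 1.1 turn [-0.      0.0013 -0.0034] deg 0.2
shift [ 1.6 -5.4 -0. ] | 5.6 turn [-0.      0.0013 -0.0122] deg 0.7
shift [  3.7 -12.3  -0. ] | 12.9 turn [-0.      0.0013 -0.0261] deg 1.5
shift [  7.  -19.7  -0. ] | 20.9 turn [-0.      0.0013 -0.0471] deg 2.7
shift [ 10.4 -27.2  -0. ] | 29.1 turn [-0.      0.0013 -0.068 ] deg 3.9
shift [ 13.  -33.1  -0. ] | 35.5 turn [-0.0001  0.0013 -0.0837] deg 4.8
shift [ 14.1 -35.6  -0. ] | 38.3 turn [-0.0001  0.0013 -0.0907] deg 5.2
```

```bash
python3 -m pendant '[[8,[0.3,-1.1,0],[0,0,-0.003]],[8,[1.6,-5.4,0],[0,0,-0.012]],[8,[3.7,-12.3,0],[0,0,-0.026]],[8,[7,-19.7,0],[0,0,-0.047]],[8,[10.4,-27.2,0],[0,0,-0.068]],[8,[13,-33,0],[0,0,-0.084]],[8,[14.1,-35.6,0],[0,0,-0.091]],[8,[14.1,-35.6,0],[0,0,-0.091]]]'
python3 - <<'E'
from h import *
where()
for a in ((-57,52,9),(-52,55,7),(-46,59,4.5),(-41,63,2),(-38,66,0)): goO(*a)
d=snap('top','top7.png'); cv2.imwrite('pics/top7.png',cv2.resize(d['image'][170:320,170:330],None,fx=5,fy=5,interpolation=cv2.INTER_CUBIC))
d=snap('scene','sc7.png'); cv2.imwrite('pics/sc7.png',cv2.resize(d['image'][150:290,300:440],None,fx=5,fy=5,interpolation=cv2.INTER_CUBIC))
E
```

```text
time_s: 13.15
tool_pos: [0.4742, 0.1241, 0.1069]
tool_rot: [-90.2, 79.8, 10.7]
force: [0.6, -0.3, -1.5]
grip_width: 0.0139
t 13.15 O cab mm -55.7 -0.2 51.9 th 9.8 yaw-CY -0.04 roll -0.03 F cab [ 0.6 -0.4 -1.5] tq [-0.08  0.49  0.02] w 13.9 q [-48.  -3.  29. 123.   4.  49.  80.] tcp [0.474 0.124 0.107]
shift [1.7 2.4 0.1] | 3.0 turn [-0.0006 -0.0006 -0.014 ] deg 0.8
shift [ 4.9 -0.3  0.1] | 4.9 turn [-0.0006 -0.0006 -0.0489] deg 2.8
shift [ 8.7 -3.8  0.1] | 9.5 turn [-0.0006 -0.0007 -0.0925] deg 5.3
shift [12.5 -6.6  0.1] | 14.1 turn [-0.0005 -0.0007 -0.1362] deg 7.8
shift [15.6 -8.   0.1] | 17.5 turn [-0.0005 -0.0007 -0.1711] deg 9.8
```

View pics/top7.png

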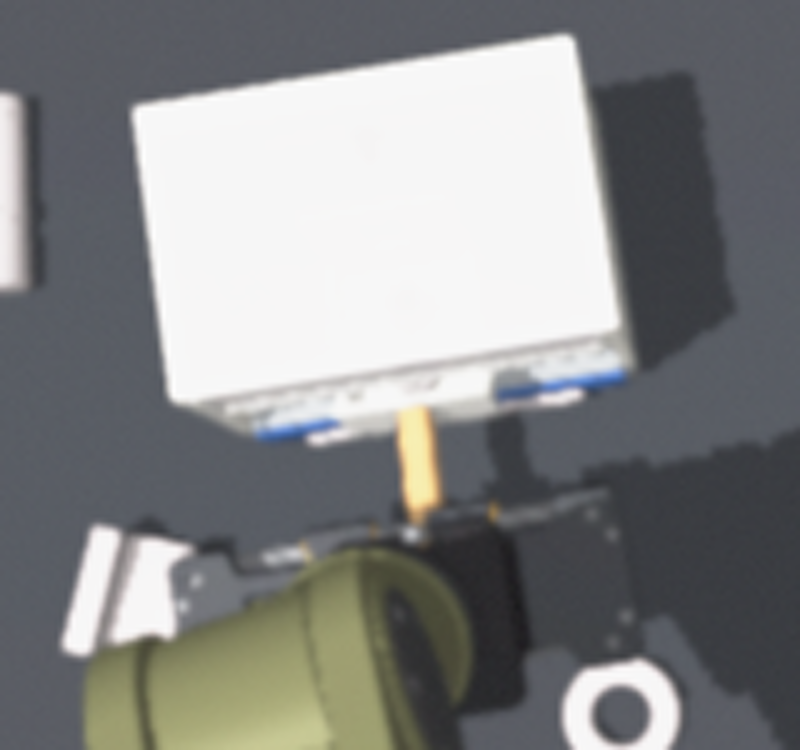

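View pics/sc7.png

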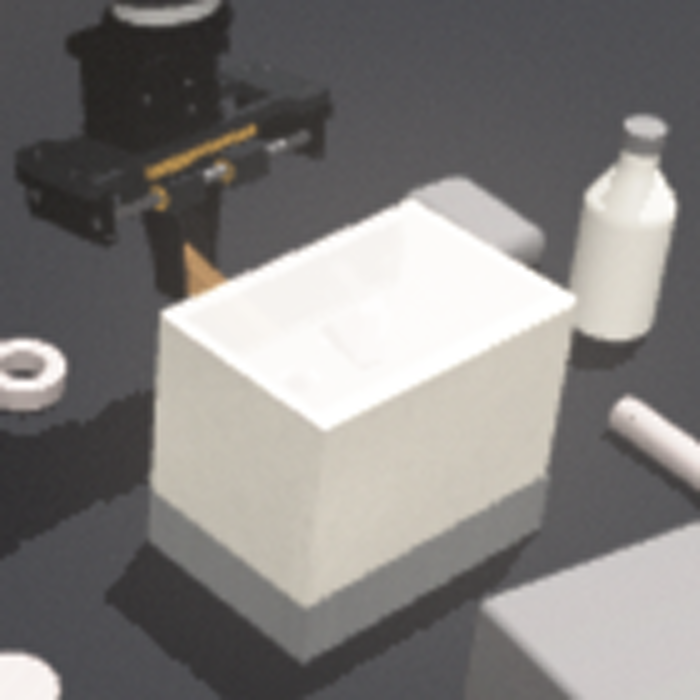

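Run:
```python
from h import *
im=cv2.imread('pics/top7.png').astype(float).mean(2)
e=np.clip((im-232)/16*255,0,255).astype(np.uint8); cv2.imwrite('pics/top7e.png',e)
```

```text
(no output)
```

View pics/top7e.png

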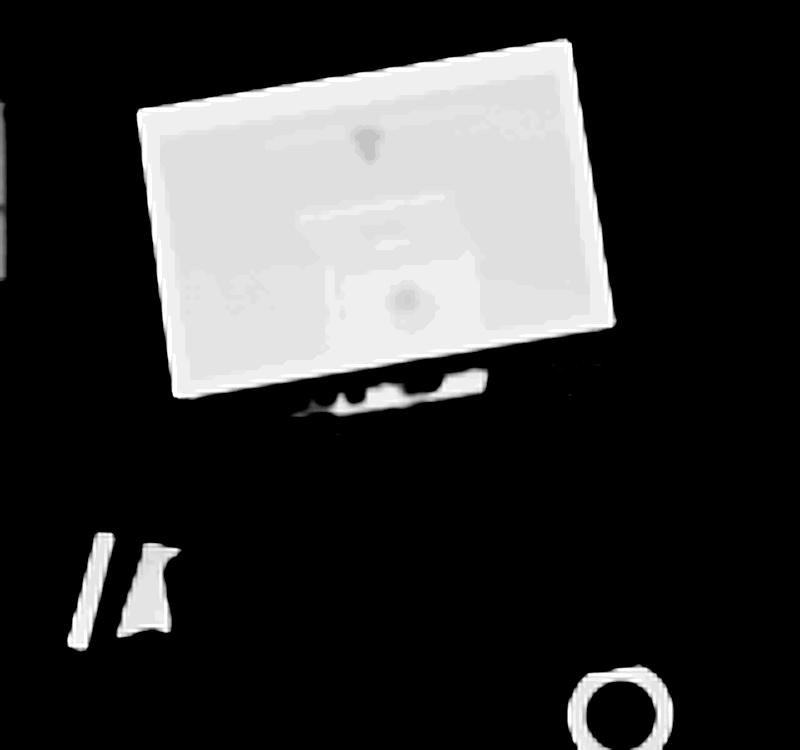

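Run:
```python
from h import *
d=optics.read_camera('top')
def f(a,b,h): p=ray_z(d,170+b/5-.4,170+a/5-.4,h); return ((p@XC-XI)*1000).round(1),((p@YC-HY)*1000).round(1)
print('plate',f(298,219,.131),f(447,197,.131)); print('hook',f(368,128,.118),f(368,140,.118),f(371,160,.128))
where()
for a in ((-57,52,9),(-52,55,7),(-46,59,4.5),(-41,63,2),(-38,66,0)): goO(*a)
```

```text
plate (np.float64(-42.0), np.float64(35.8)) (np.float64(-43.3), np.float64(-33.1))
hook (np.float64(-1.3), np.float64(-0.0)) (np.float64(-7.0), np.float64(0.8)) (np.float64(-19.4), np.float64(-0.7))
t 13.3 O cab mm -56.2 -0.0 52.1 th 9.8 yaw-CY -0.03 roll 0.0 F cab [ 0.5 -0.1 -1.9] tq [-0.11  0.39 -0.03] w 13.4 q [-48.  -3.  29. 123.   4.  49.  80.] tcp [0.474 0.124 0.107]
shift [ 2.1  2.  -0.1] | 2.9 turn [-0.0005 -0.     -0.0142] deg 0.8
shift [ 5.2 -0.7 -0.1] | 5.3 turn [-0.0005 -0.     -0.0491] deg 2.8
shift [ 9.  -4.2 -0.1] | 10.0 turn [-0.0005 -0.     -0.0927] deg 5.3
shift [12.8 -7.  -0.1] | 14.6 turn [-5.000e-04 -1.000e-04 -1.363e-01] deg 7.8
shift [15.9 -8.4 -0.1] | 18.0 turn [-5.000e-04 -1.000e-04 -1.712e-01] deg 9.8
```

```bash
python3 -m pendant '[[8,[2,1,-0.5],[0,0,-0.014]],[8,[5.2,-0.7,-1],[0,0,-0.049]],[8,[9,-4.2,-1],[0,0,-0.093]],[8,[12.8,-7,-1],[0,0,-0.136]],[8,[15,-8,-1],[0,0,-0.16]],[8,[15.9,-8.4,-1],[0,0,-0.171]],[8,[15.9,-8.4,-1],[0,0,-0.171]],[8,[15.9,-8.4,-1],[0,0,-0.171]]]'
python3 - <<'E'
from h import *
where(); goO(-38,66,0); goO(-22,66,0); goO(-3,66,0)
E
```

```text
time_s: 13.97
tool_pos: [0.4846, 0.1253, 0.0932]
tool_rot: [-89.9, 70.0, 10.9]
force: [0.2, 0.9, -2.3]
grip_width: 0.0138
t 13.97 O cab mm -38.1 -0.9 66.2 th -0.0 yaw-CY -0.02 roll 0.03 F cab [ 0.3  0.9 -2.3] tq [-0.08  0.69 -0.03] w 13.8 q [-47.  -7.  27. 131.  11.  36.  73.] tcp [0.485 0.125 0.093]
shift [ 0.2 -0.   0.8] | 0.9 turn [-0.0005  0.0004  0.0002] deg 0.0
shift [  5.7 -15.1   0.9] | 16.1 turn [-0.0005  0.0004  0.0002] deg 0.0
shift [ 12.2 -32.9   0.9] | 35.1 turn [-0.0005  0.0004  0.0002] deg 0.0
```

Run:
```python
from h import *
d=snap('top','top8.png'); im=d['image'].astype(int)
P=np.array([[*pt(d,r,c,d['range_z'][r,c])] for r in range(235,290) for c in range(235,270) if im[r,c,2]-im[r,c,0]>60])
P=P[(P[:,2]>.06)&(P[:,2]<.14)]
s=P@np.array([XC[0],XC[1],0])-XI
k=np.polyfit(s,P[:,2],1); print(len(s),s.min(),s.max(),k,np.polyval(k,-.2+.0),np.polyval(k,-.122), 'y',(P[:,:2]@YC[:2]-HY).mean())
im2=cv2.resize(d['image'][170:320,170:330],None,fx=5,fy=5,interpolation=cv2.INTER_CUBIC).astype(float).mean(2)
cv2.imwrite('pics/top8e.png',np.clip((im2-232)/16*255,0,255).astype(np.uint8))
```

```text
166 -0.2005190861195515 -0.12307068045058189 [-0.01590774  0.09892251] 0.10210405917702406 0.10086325577000624 y -5.9489597710953607e-05
```

View pics/top8e.png

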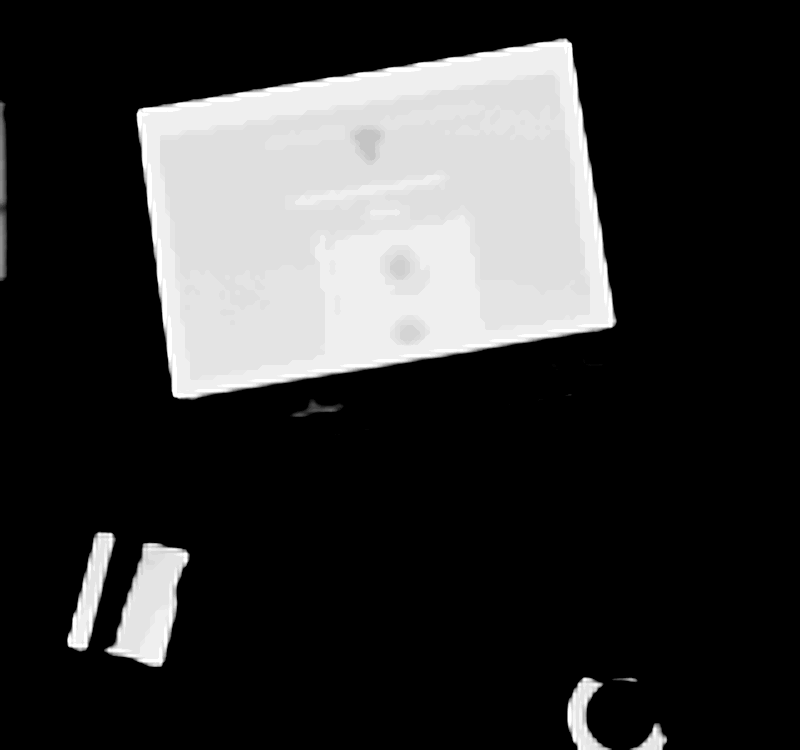

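```bash
python3 -m pendant '[[8,[0.5,-2,0],[0,0,0]],[8,[1.2,-5,0.3],[0,0,0]],[8,[2.5,-9,0.5],[0,0,0]],[8,[4,-13,0.7],[0,0,0]],[8,[4.8,-15.5,0.7],[0,0,0]],[8,[4.8,-15.5,0.7],[0,0,0]]]'
python3 - <<'E'
from h import *
where(); goO(-22,67,0); goO(-10,67,0); goO(-3,67,0)
E
```

```text
time_s: 14.52
tool_pos: [0.5014, 0.1292, 0.094]
tool_rot: [-90.0, 70.0, 10.8]
force: [-0.3, 0.6, -1.6]
grip_width: 0.0136
t 14.52 O cab mm -21.0 -0.3 67.1 th -0.0 yaw-CY -0.03 roll -0.01 F cab [-0.2  0.6 -1.6] tq [-0.05  0.7   0.07] w 13.6 q [-48.  -5.  28. 129.   9.  36.  75.] tcp [0.501 0.129 0.094]
shift [-0.4  1.   0.2] | 1.0 turn [-0.0004 -0.0003  0.0007] deg 0.1
shift [  3.8 -10.3   0.2] | 11.0 turn [-0.0004 -0.0003  0.0007] deg 0.1
shift [  6.2 -16.9   0.2] | 18.0 turn [-0.0004 -0.0003  0.0007] deg 0.1
```

Slowly over the upturn, checking the force.

```bash
python3 -m pendant '[[8,[0.5,-1.5,0],[0,0,0]],[8,[1.1,-3,0],[0,0,0]],[8,[1.7,-4.7,0],[0,0,0]],[8,[2.3,-6.3,0],[0,0,0]],[8,[2.3,-6.3,0],[0,0,0]]]'
python3 -c "
from h import *
where()"
python3 -m pendant '[[8,[0.5,-1.5,0],[0,0,0]],[8,[1.1,-3,0],[0,0,0]],[8,[1.7,-4.7,0],[0,0,0]],[8,[2.1,-5.7,0],[0,0,0]],[8,[2.1,-5.7,0],[0,0,0]]]'
python3 - <<'E'
from h import *
where(); goO(-3,67,0)
E
```

```text
time_s: 14.93
tool_pos: [0.5074, 0.1303, 0.0939]
tool_rot: [-90.0, 70.0, 10.9]
force: [-0.7, 0.1, -1.9]
grip_width: 0.0133
t 14.93 O cab mm -14.8 -0.3 67.0 th -0.0 yaw-CY -0.02 roll 0.01 F cab [-0.6  0.3 -1.9] tq [-0.1   0.68 -0.02] w 13.3 q [-48.  -4.  28. 128.   8.  36.  76.] tcp [0.507 0.13  0.094]
time_s: 15.35
tool_pos: [0.5134, 0.1315, 0.0939]
tool_rot: [-90.0, 70.0, 10.9]
force: [0.0, 0.4, -0.8]
grip_width: 0.0134
t 15.35 O cab mm -8.7 -0.2 67.0 th -0.0 yaw-CY -0.02 roll 0.01 F cab [ 0.1  0.4 -0.8] tq [-0.13  0.69 -0.01] w 13.4 q [-48.  -3.  28. 127.   7.  36.  77.] tcp [0.513 0.131 0.094]
shift [ 1.9 -5.4  0.2] | 5.8 turn [-0.0004  0.0001  0.0005] deg 0.0
```

```bash
python3 -m pendant '[[8,[0.3,-0.9,0],[0,0,0]],[8,[0.7,-1.9,0],[0,0,0]],[8,[1.1,-3,0],[0,0,0]],[8,[1.5,-4,0],[0,0,0]],[8,[1.5,-4,0],[0,0,0]]]'
python3 -c "
from h import *
where()"
python3 -m pendant '[[8,[0.2,-0.5,0],[0,0,0]],[8,[0.4,-1,0],[0,0,0]],[8,[0.5,-1.4,0],[0,0,0]],[8,[0.5,-1.4,0],[0,0,0]]]'
python3 - <<'E'
from h import *
where(); goO(-3,67,0)
d=snap('top','top9.png'); 
im2=cv2.resize(d['image'][170:320,170:330],None,fx=5,fy=5,interpolation=cv2.INTER_CUBIC).astype(float).mean(2)
cv2.imwrite('pics/top9e.png',np.clip((im2-232)/16*255,0,255).astype(np.uint8))
E
```

```text
time_s: 15.77
tool_pos: [0.5175, 0.1323, 0.0938]
tool_rot: [-90.0, 70.0, 10.9]
force: [-0.0, 0.5, -2.2]
grip_width: 0.0137
t 15.77 O cab mm -4.5 -0.3 66.9 th -0.0 yaw-CY -0.02 roll 0.01 F cab [ 0.1  0.5 -2.2] tq [-0.1   0.65 -0.06] w 13.7 q [-48.  -2.  28. 127.   7.  36.  77.] tcp [0.517 0.132 0.094]
time_s: 16.1
tool_pos: [0.5188, 0.1325, 0.0938]
tool_rot: [-90.0, 70.0, 10.9]
force: [0.5, -0.7, -1.7]
grip_width: 0.0134
t 16.1 O cab mm -3.2 -0.2 66.8 th -0.0 yaw-CY -0.02 roll 0.02 F cab [ 0.4 -0.8 -1.7] tq [-0.08  0.68 -0.02] w 13.4 q [-48.  -2.  28. 127.   6.  36.  77.] tcp [0.519 0.133 0.094]
shift [-0.1 -0.3  0.2] | 0.4 turn [-0.0005  0.0001  0.0003] deg 0.0
```

View pics/top9e.png

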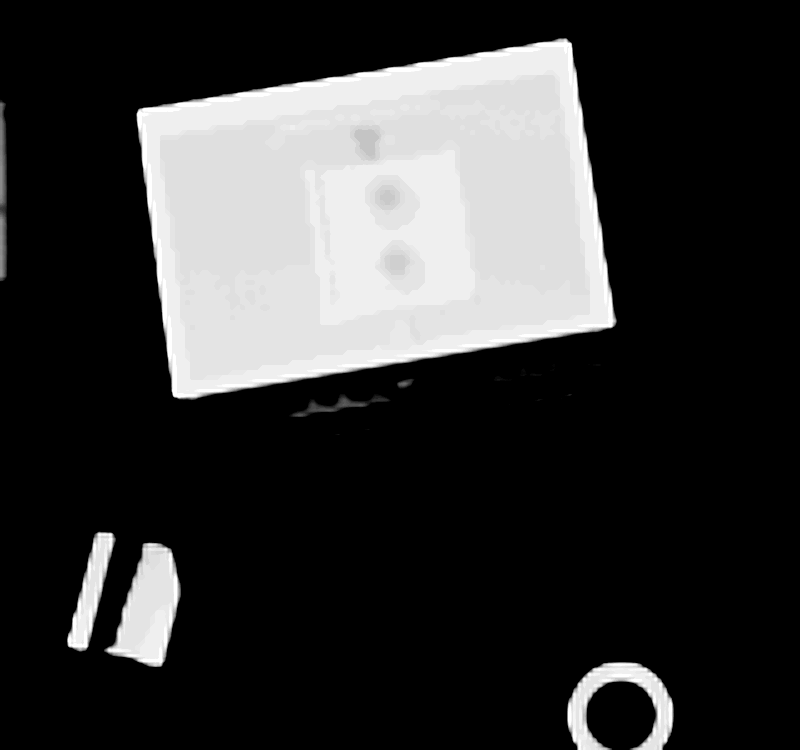

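```bash
python3 -m pendant '[[8,[0.2,-0.5,0],[0,0,0]],[8,[0.4,-1,0],[0,0,0]],[8,[0.4,-1,0],[0,0,0]]]' | grep -E 'force|pos'
python3 -m pendant '[[8,[0.2,-0.5,0],[0,0,0]],[8,[0.4,-1,0],[0,0,0]],[8,[0.4,-1,0],[0,0,0]]]'| grep -E 'force|pos'
python3 -c "
from h import *
where()"
```

```text
tool_pos: [0.5192, 0.1324, 0.0933]
force: [-2.3, -0.6, -1.6]
tool_pos: [0.5193, 0.1323, 0.0927]
force: [-6.6, -3.2, 2.2]
t 16.65 O cab mm -2.9 -0.6 65.1 th 0.2 yaw-CY -0.03 roll -0.02 F cab [-7.1 -1.9  2.2] tq [-0.34  1.56  0.04] w 13.6 q [-48.  -2.  29. 126.   6.  36.  78.] tcp [0.519 0.132 0.093]
```

```bash
python3 -m pendant '[[8,[-0.4,1,0],[0,0,0]],[8,[-0.9,2.4,0.2],[0,0,0]],[8,[-1.3,3.4,0.3],[0,0,0]],[8,[-1.3,3.4,0.3],[0,0,0]]]'| grep -E 'force|pos'
python3 -c "
from h import *
where()"
```

```text
tool_pos: [0.5175, 0.1328, 0.0941]
force: [0.6, 0.3, -1.3]
t 16.98 O cab mm -4.4 0.3 67.4 th -0.1 yaw-CY -0.01 roll 0.04 F cab [ 0.6  0.2 -1.3] tq [-0.06  0.68 -0.04] w 13.5 q [-48.  -2.  28. 127.   7.  36.  77.] tcp [0.518 0.133 0.094]
```

```bash
python3 -m pendant '[[8,[0.9,0.3,0],[0,0,0]],[8,[1.9,0.7,0],[0,0,0]],[8,[2.8,1,0],[0,0,0]],[8,[2.8,1,0],[0,0,0]]]'| grep -E 'force|pos'
python3 -m pendant '[[8,[0.9,0.3,0],[0,0,0]],[8,[1.9,0.7,0],[0,0,0]],[8,[2.8,1,0],[0,0,0]],[8,[2.8,1,0],[0,0,0]]]'| grep -E 'force|pos'
python3 -c "
from h import *
where()"
```

```text
tool_pos: [0.5171, 0.1325, 0.0905]
force: [0.6, 0.5, -1.9]
tool_pos: [0.517, 0.1324, 0.0875]
force: [-0.1, -0.4, -2.3]
t 17.65 O cab mm -5.0 -0.0 60.4 th 0.0 yaw-CY -0.03 roll 0.01 F cab [-0.2 -0.4 -2.3] tq [-0.06  0.64  0.01] w 13.9 q [-48.  -2.  28. 127.   6.  35.  77.] tcp [0.517 0.132 0.087]
```

```bash
python3 -m pendant '[[8,[0.9,0.3,0],[0,0,0]],[8,[1.9,0.7,0],[0,0,0]],[8,[2.8,1,0],[0,0,0]],[8,[2.8,1,0],[0,0,0]]]'| grep -E 'force|pos'
python3 -m pendant '[[8,[0.9,0.3,0],[0,0,0]],[8,[1.9,0.7,0],[0,0,0]],[8,[2.3,0.8,0],[0,0,0]],[8,[2.3,0.8,0],[0,0,0]]]'| grep -E 'force|pos'
python3 -c "
from h import *
where()"
```

```text
tool_pos: [0.517, 0.1325, 0.0845]
force: [-0.7, -0.0, -1.7]
tool_pos: [0.5172, 0.1325, 0.0822]
force: [-0.3, 0.3, -2.1]
t 18.32 O cab mm -4.8 -0.0 55.2 th 0.0 yaw-CY -0.03 roll 0.01 F cab [-0.3  0.3 -2.1] tq [-0.08  0.67 -0.03] w 13.3 q [-48.  -1.  29. 127.   6.  34.  78.] tcp [0.517 0.132 0.082]
```

```bash
python3 -m pendant '[[8,[0.9,0.3,0],[0,0,0]],[8,[1.9,0.7,0],[0,0,0]],[8,[1.9,0.7,0],[0,0,0]]]'| grep -E 'force|pos'
python3 -m pendant '[[8,[0.5,0.2,0],[0,0,0]],[8,[0.9,0.35,0],[0,0,0]],[8,[0.9,0.35,0],[0,0,0]]]'| grep -E 'force|pos'
python3 -m pendant '[[8,[0.5,0.2,0],[0,0,0]],[8,[0.9,0.35,0],[0,0,0]],[8,[0.9,0.35,0],[0,0,0]]]'| grep -E 'force|pos'
python3 -c "
from h import *
where()"
```

```text
tool_pos: [0.5171, 0.1325, 0.0801]
force: [-1.0, 0.5, -0.8]
tool_pos: [0.5172, 0.1325, 0.0793]
force: [-0.8, -0.3, -1.6]
tool_pos: [0.5171, 0.1325, 0.0783]
force: [0.0, 0.3, -2.1]
t 19.07 O cab mm -4.9 0.0 51.3 th -0.0 yaw-CY -0.02 roll 0.01 F cab [ 0.1  0.3 -2.1] tq [-0.13  0.71  0.02] w 13.6 q [-48.  -1.  29. 127.   5.  33.  78.] tcp [0.517 0.133 0.078]
```

```bash
python3 -m pendant '[[8,[0.5,0.2,0],[0,0,0]],[8,[0.9,0.35,0],[0,0,0]],[8,[0.9,0.35,0],[0,0,0]]]'| grep -E 'force|pos'
python3 -m pendant '[[8,[0.5,0.2,0],[0,0,0]],[8,[0.9,0.35,0],[0,0,0]],[8,[0.9,0.35,0],[0,0,0]]]'| grep -E 'force|pos'
python3 - <<'E'
from h import *
where()
d=snap('top','top10.png'); im=d['image'].astype(int)
P=np.array([[*pt(d,r,c,d['range_z'][r,c])] for r in range(235,290) for c in range(235,270) if im[r,c,2]-im[r,c,0]>60])
P=P[(P[:,2]>.05)&(P[:,2]<.14)]
s=P@np.array([XC[0],XC[1],0])-XI
k=np.polyfit(s,P[:,2],1); print(len(s),s.min(),s.max(),k,np.polyval(k,-.17))
im2=cv2.resize(d['image'][170:320,170:330],None,fx=5,fy=5,interpolation=cv2.INTER_CUBIC).astype(float).mean(2)
cv2.imwrite('pics/top10e.png',np.clip((im2-238)/10*255,0,255).astype(np.uint8))
E
```

```text
tool_pos: [0.5171, 0.1325, 0.0774]
force: [-0.1, -0.3, -1.4]
tool_pos: [0.5173, 0.1326, 0.0766]
force: [0.2, -0.6, -0.3]
t 19.57 O cab mm -4.6 0.1 49.7 th -0.0 yaw-CY -0.02 roll 0.02 F cab [ 0.  -0.6 -0.3] tq [-0.06  0.57 -0.04] w 13.7 q [-47.  -0.  29. 128.   5.  33.  78.] tcp [0.517 0.133 0.077]
70 -0.15159388789876826 -0.12033758437540609 [-0.05733155  0.07735362] 0.08709998082707449
```

View pics/top10e.png

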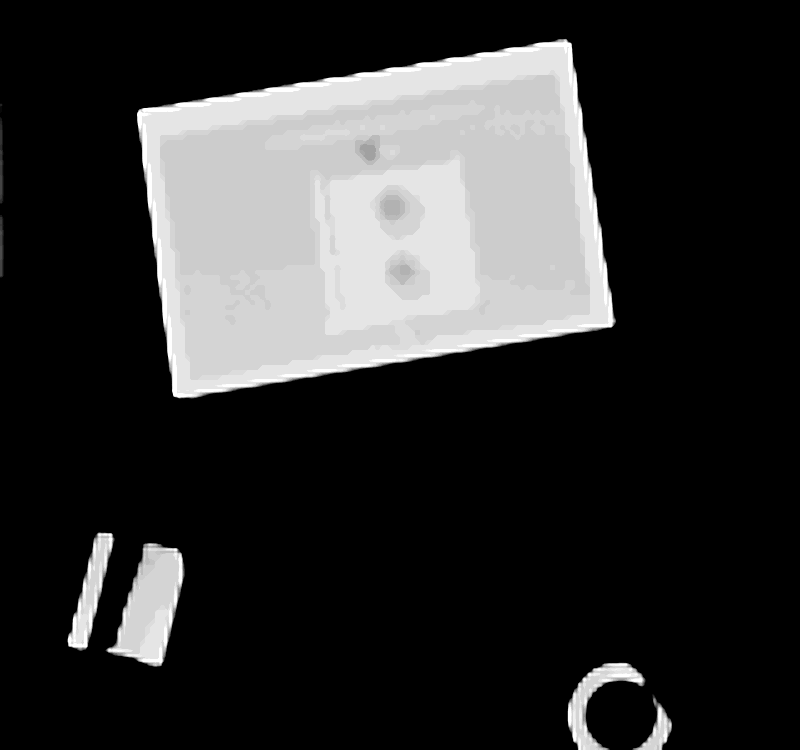

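```bash
python3 -m pendant '[[8,[0.5,0.2,0],[0,0,0]],[8,[0.9,0.35,0],[0,0,0]],[8,[0.9,0.35,0],[0,0,0]]]'| grep -E 'force|pos'
python3 -c "
from h import *
where()"
```

```text
tool_pos: [0.5175, 0.1327, 0.0758]
force: [0.6, -0.8, 0.7]
t 19.87 O cab mm -4.4 0.2 49.0 th -0.1 yaw-CY -0.01 roll 0.03 F cab [ 0.4 -0.9  0.7] tq [-0.04  0.35  0.  ] w 13.6 q [-47.  -0.  29. 128.   5.  33.  78.] tcp [0.518 0.133 0.076]
```

Run:
```python
from h import *
for a in ((-4.2,49.2,-0.5),(-4,49.2,-1),(-3.7,49.2,-1.5),(-3.6,49.2,-2)): goO(*a)
```

```text
shift [ 1.   0.4 -0.2] | 1.1 turn [-0.0004  0.0003 -0.0076] deg 0.4
shift [ 2.4  0.9 -0.2] | 2.5 turn [-0.0004  0.0003 -0.0163] deg 0.9
shift [ 3.8  1.3 -0.2] | 4.0 turn [-0.0004  0.0003 -0.0251] deg 1.4
shift [ 5.1  1.9 -0.2] | 5.5 turn [-0.0004  0.0003 -0.0338] deg 1.9
```

```bash
python3 -m pendant '[[8,[0.5,0.2,0],[0,0,-0.004]],[8,[1,0.4,0],[0,0,-0.0076]],[8,[1.7,0.7,0],[0,0,-0.012]],[8,[2.4,0.9,0],[0,0,-0.0163]],[8,[2.4,0.9,0],[0,0,-0.0163]]]'| grep -E 'force|pos'
python3 -c "
from h import *
where()"
python3 -m pendant '[[8,[0.7,0.2,0],[0,0,-0.0044]],[8,[1.4,0.4,0],[0,0,-0.0088]],[8,[2.1,0.7,0],[0,0,-0.013]],[8,[2.7,1,0],[0,0,-0.0175]],[8,[2.7,1,0],[0,0,-0.0175]]]'| grep -E 'force|pos'
python3 -c "
from h import *
where()"
```

```text
tool_pos: [0.5173, 0.1326, 0.073]
force: [-0.3, 1.1, 1.1]
t 20.28 O cab mm -4.3 0.2 48.9 th -1.0 yaw-CY -0.01 roll 0.02 F cab [-0.   1.2  1.1] tq [-0.02  0.11  0.01] w 13.5 q [-48.  -1.  29. 129.   6.  31.  77.] tcp [0.517 0.133 0.073]
tool_pos: [0.5172, 0.1325, 0.07]
force: [-0.2, 1.2, 0.4]
t 20.7 O cab mm -4.0 0.1 48.8 th -2.0 yaw-CY -0.02 roll 0.02 F cab [0.  1.2 0.4] tq [0.05 0.09 0.01] w 13.3 q [-48.  -1.  28. 129.   7.  30.  76.] tcp [0.517 0.133 0.07 ]
```

```bash
python3 -m pendant '[[8,[0,0,0],[0,0,0]],[8,[0,0,0],[0,0,0]],[8,[0,0,0],[0,0,0]]]' 10 | grep -E 'force|pos|grip'
python3 -m pendant '[[8,[0,0,0],[0,0,0]],[8,[0,0,0],[0,0,0]],[8,[0,0,0],[0,0,0]],[8,[0,0,0],[0,0,0]]]' 3 | grep -E 'force|pos|grip'
python3 -m pendant '[[15,[0,0,0],[0,0,0]],[16,[0,0,0],[0,0,0]],[18,[0,0,0],[0,0,0]],[20,[0,0,0],[0,0,0]],[24,[0,0,0],[0,0,0]],[28,[0,0,0],[0,0,0]],[30,[0,0,0],[0,0,0]],[30,[0,0,0],[0,0,0]]]'
python3 - <<'E'
from h import *
d=snap('top','top11.png'); im=d['image'].astype(int)
cv2.imwrite('pics/top11c.png',cv2.resize(d['image'][170:320,170:330],None,fx=5,fy=5,interpolation=cv2.INTER_CUBIC))
P=np.array([[*pt(d,r,c,d['range_z'][r,c])] for r in range(235,290) for c in range(235,270) if im[r,c,2]-im[r,c,0]>60])
P=P[(P[:,2]>.05)&(P[:,2]<.14)]
s=P@np.array([XC[0],XC[1],0])-XI
k=np.polyfit(s,P[:,2],1); print(len(s),s.min(),s.max(),k,np.polyval(k,-.17))
d=snap('wrist','wrist11.png'); where()
E
```

```text
tool_pos: [0.5172, 0.1323, 0.07]
force: [1.5, -0.5, -0.8]
grip_width: 0.0143
tool_pos: [0.5171, 0.1325, 0.07]
force: [1.7, -0.4, 0.3]
grip_width: 0.0145
time_s: 21.95
tool_pos: [0.5171, 0.1325, 0.0701]
tool_rot: [-90.0, 68.1, 10.9]
force: [-1.2, -0.4, -0.7]
grip_width: 0.0286
92 -0.16820306565705712 -0.1196480748340969 [0.02705376 0.08100314] 0.07640399981056674
t 22.05 O cab mm -4.0 0.1 48.8 th -1.9 yaw-CY -0.01 roll 0.01 F cab [0.3 0.7 0.1] tq [-0.05  0.46  0.02] w 29.4 q [-48.  -1.  28. 129.   7.  30.  76.] tcp [0.517 0.133 0.07 ]
```

View pics/wrist11.png

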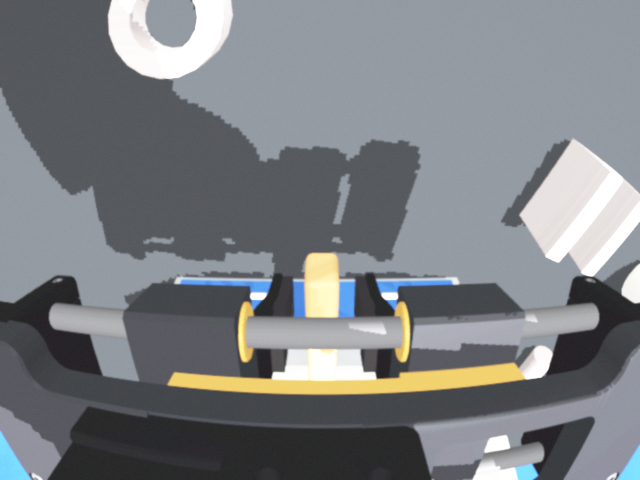

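View pics/top11c.png

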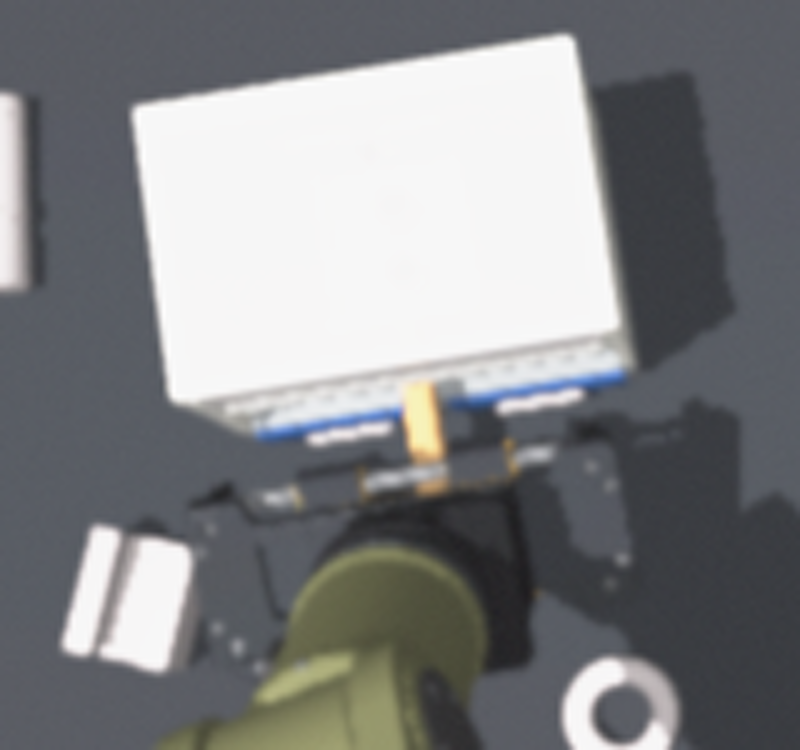

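```bash
python3 -m pendant '[[30,[-3,0,0],[0,0,0]],[30,[-9,0,0],[0,0,0]],[30,[-18,0,0],[0,0,0]],[30,[-30,0,0],[0,0,0]],[30,[-44,0,0],[0,0,0]],[30,[-60,0,0],[0,0,0]],[30,[-77,0,0],[0,0,0]],[30,[-92,0,0],[0,0,0]],[30,[-100,0,0],[0,0,0]]]' 10
python3 -m pendant '[[30,[-10,0,0],[0,0,0]],[30,[-25,0,0],[0,0,0]],[30,[-40,0,0],[0,0,0]],[30,[-55,0,0],[0,0,0]],[30,[-60,0,0],[0,0,0]],[30,[-60,0,0],[0,0,0]]]' 10
python3 - <<'E'
from h import *
d=snap('top','top12.png'); im=d['image'].astype(int)
cv2.imwrite('pics/top12c.png',cv2.resize(d['image'][170:320,170:330],None,fx=5,fy=5,interpolation=cv2.INTER_CUBIC))
P=np.array([[*pt(d,r,c,d['range_z'][r,c])] for r in range(235,290) for c in range(235,270) if im[r,c,2]-im[r,c,0]>60])
P=P[(P[:,2]>.05)&(P[:,2]<.14)]
s=P@np.array([XC[0],XC[1],0])-XI; y=P@np.array([YC[0],YC[1],0])-HY
k=np.polyfit(s,P[:,2],1); print(len(s),s.min(),s.max(),k,np.polyval(k,-.17),'yaw',np.degrees(np.polyfit(s,y,1)[0]))
im2=cv2.imread('pics/top12c.png').astype(float).mean(2)
cv2.imwrite('pics/top12e.png',np.clip((im2-238)/10*255,0,255).astype(np.uint8))
d=snap('wrist','wrist12.png'); d=snap('scene','sc12.png');where()
E
```

```text
time_s: 22.8
tool_pos: [0.4808, 0.1257, 0.1656]
tool_rot: [-89.7, 67.8, 11.1]
force: [0.5, 0.4, 0.1]
grip_width: 0.0298
time_s: 23.3
tool_pos: [0.4639, 0.1231, 0.2175]
tool_rot: [-90.1, 68.3, 10.8]
force: [0.7, 0.5, 0.5]
grip_width: 0.0299
173 -0.1913406129303874 -0.11977508588758679 [0.07748305 0.08822835] 0.0750562284723442 yaw -0.9196070674019521
t 23.45 O cab mm -58.0 -1.7 194.8 th -1.7 yaw-CY -0.23 roll -0.08 F cab [-0.2 -0.   0.7] tq [-0.09  0.45 -0.01] w 29.8 q [-10. -17.  -9. 124.   1.  51.  82.] tcp [0.464 0.121 0.217]
```

View pics/wrist12.png

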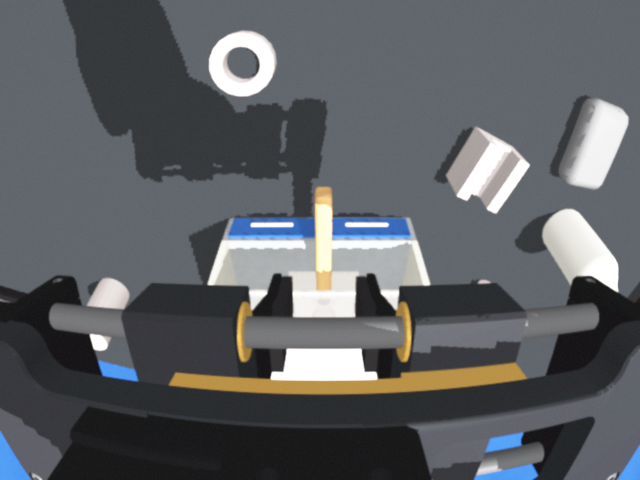

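View pics/top12e.png

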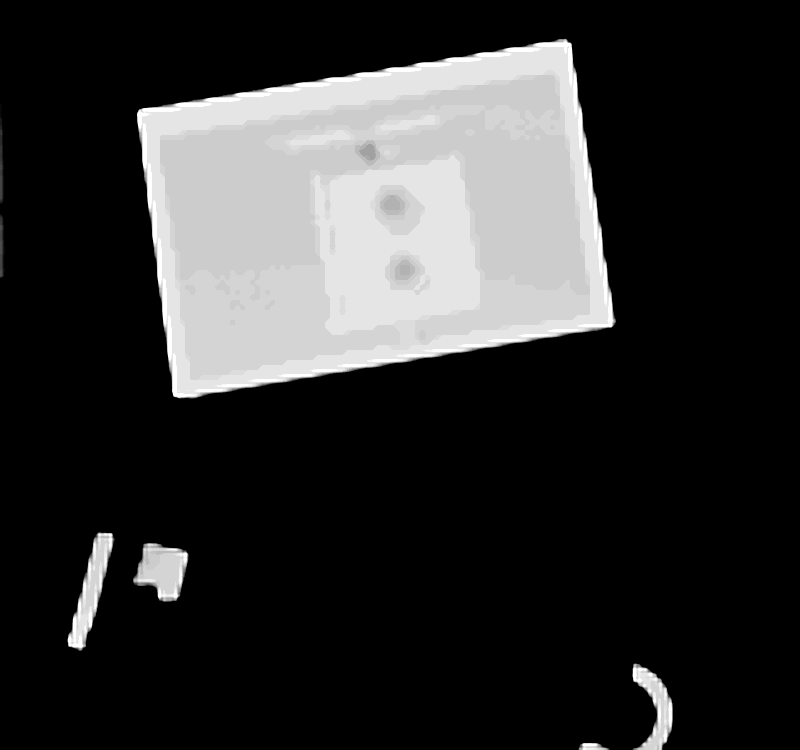

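View pics/sc12.png

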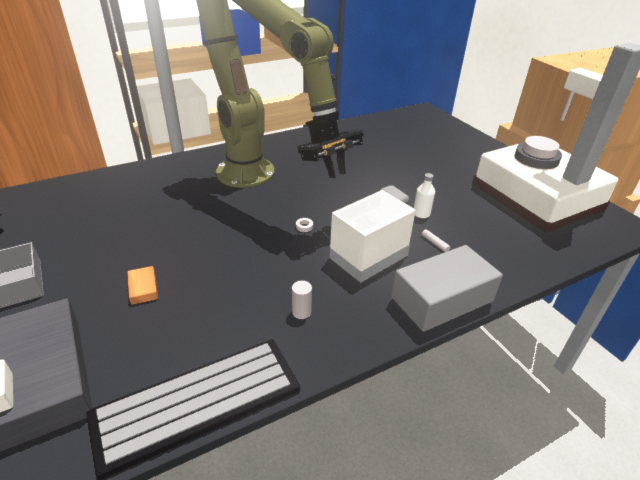

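Run:
```python
from h import *
A=[]
for i in range(4):
    d=optics.read_camera('top'); im=d['image'].astype(int)
    m=((im[...,2]-im[...,0])>60).astype(np.uint8); m[:235]=0;m[290:]=0;m[:,:235]=0;m[:,270:]=0
    m=cv2.erode(m,np.ones((1,3)))
    A.append(np.array([pt(d,r,c,d['range_z'][r,c]) for r,c in zip(*np.nonzero(m))]))
P=np.vstack(A); s=P@np.array([XC[0],XC[1],0])-XI
k=(P[:,2]>.05)&(P[:,2]<.12); P=P[k];s=s[k]
for lo in np.arange(-.2,-.11,.01):
    j=(s>=lo)&(s<lo+.01); 
    if j.sum(): print(lo.round(3),j.sum(),np.median(P[j,2]).round(4),P[j,2].std().round(4))
f=np.polyfit(s,P[:,2],1,w=1/(1+((P[:,2]-np.median(P[:,2]))/.01)**2)); print(f,np.degrees(np.arctan(f[0])))
im=cv2.imread('pics/wrist12.png'); cv2.imwrite('pics/wrist12c.png',cv2.resize(im[180:390,200:450],None,fx=3,fy=3,interpolation=cv2.INTER_CUBIC))
```

```text
-0.2 5 0.0717 0.0018
-0.19 50 0.0753 0.0022
-0.18 24 0.0761 0.0018
-0.17 59 0.0767 0.0019
-0.16 82 0.0777 0.0018
-0.15 83 0.0786 0.0022
-0.14 81 0.0787 0.0019
-0.13 45 0.0788 0.0019
-0.12 1 0.0769 0.0
[0.05634085 0.08616533] 3.2246839256687516
```

View pics/wrist12c.png

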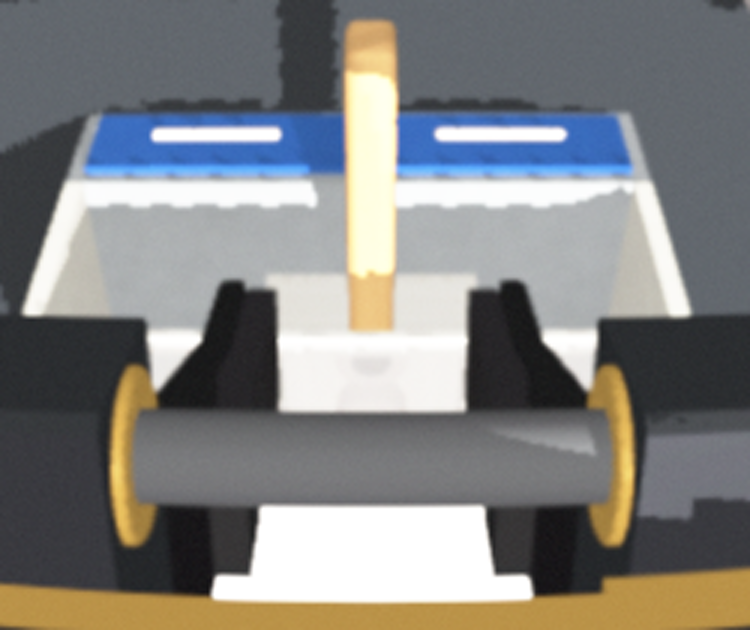

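Run:
```python
from h import *
a=cv2.imread('pics/scene0.png').astype(int);b=cv2.imread('pics/sc12.png').astype(int)
for n,(x,y,w,h) in dict(ring=(292,215,24,18),cyl=(288,278,28,42),bottle=(412,172,26,48),case=(124,262,36,42),plug=(418,228,34,24),mouse=(384,184,24,14)).items():
    print(n,np.abs(a-b)[y:y+h,x:x+w].mean().round(2))
a=cv2.imread('pics/top0.png').astype(int);b=cv2.imread('pics/top12.png').astype(int)
print('vblock',np.abs(a-b)[274:306,182:200].mean())
where(); print(env.sign_off())
```

```text
ring 1.13
cyl 1.07
bottle 1.14
case 0.96
plug 1.12
mouse 1.62
vblock 33.8912037037037
t 23.65 O cab mm -58.6 1.1 193.8 th -1.6 yaw-CY 0.02 roll 0.01 F cab [-0.1 -0.1  0.1] tq [-0.04  0.5  -0.01] w 30.2 q [-10. -17.  -9. 124.   1.  51.  82.] tcp [0.464 0.123 0.216]
the job is handed in; nothing more can be done
None
```

The tray is hanging by its window on the hook, with the gripper clear of it, and the job was handed in at about 23.7 s on the robot's clock. I gripped the handle, tilted the tray about 45° with the handle up, and fed the back plate in under the lip. I then levelled it inside, passed it over the upturn, felt for the wall and lowered it onto the bar. Before opening the fingers I eased the grip to 10 N, then 3 N.

**Last checks**
- **Hook:** in the contrast-stretched top picture the upturn shows in front of the back plate, so the strip is behind it. The wrist force showed the weight going onto the hook at the expected height.
- **Level:** the handle end hangs about 3.2° low, by a fit over several depth readings. That matches the slack between the plate, the wall and the upturn. A single earlier reading gave 4.4°, which I put down to noise.
- **Straight:** yaw is about 0.9° off the cabinet, also from a single reading.
- **Floor clearance:** the front of the pan is about 5 mm above the cabinet floor. This is worked out from the measured handle height, not seen directly.
- **Forces:** the highest reading I saw was about 7 N, when touching the back wall. I found that wall 2.9 mm nearer than I had worked out from the pictures.
- **Bystanders:** the ring, cylinder, bottle, case, plug gauge and mouse show no change in the scene picture. The V-block check was inconclusive: its patch of the top picture differed because the arm partly covered it. The part still visible is where it was in earlier pictures.

On the final retreat the arm swung to a different elbow posture, with joint 2 at about -17° against its limit of -17.29°.

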